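Close and lock the angled drilling jig over a stool-rail blank

ROBOT

A 6-joint arm with a two-finger parallel gripper is mounted at the origin on the work surface. World frame = base frame: x ahead of the robot, y to its left, z up, the work surface at z = 0. Lengths are in mm, angles in rad, forces in N, time in s.
With the tool pointing down it reaches from about 275 to 1000 mm from the base axis. Payload 8.4 kg.
Tool frame: the origin (TCP) lies midway between the tips of the shut fingers; the grasp point (between the pads) lies 19 mm behind it; z points along the fingers, y is the line along which they close (so a half turn about z gives the same grasp; the last joint's range is limited). The gripper opens to 85 mm and grips with 20 to 120 N. Pads are 22 mm wide; open, the fingers measure 114 mm over their backs; the gripper's body (76 mm by 85 mm) begins 54 mm behind the grasp point. The pads swing forward as they close: fully open they stand 13 mm farther back than shut.
Start: joints at [1.286, 0.353, 1.633, -0, 1.155, -0.002], TCP at [174.402, 600.176, 206.481] pointing down, gripper open.
Joint ranges: [-2.63, 2.63], [-0.92, 2.1], [0.06, 2.66], [-1.3, 4.44], [0, 2.69], [-3.02, 3.02]. Speed limits (rad/s): [2.22, 2.22, 2.79, 3.14, 3.14, 3.14].

INTERFACE

Orientations are given as [roll, pitch, yaw] about the fixed x, y, z axes, in that order (R = Rz(yaw) Ry(pitch) Rx(roll)).
In Python, from rig import r, cams gives the robot as it stands. The module is installed in compiled form; this text tells all that it offers.
- The arm moves only by the tool send_rows, never from a script. Its argument "targets" is one flat list of numbers, 7 for each row, row after row: the shift along the tool's x, y, z in m, then the turn, a rotation vector about the tool's x, y, z in rad, then the opening, from -1 (shut) to 1 (fully open). In form: [tx, ty, tz, wx, wy, wz, fingers, tx, ty, tz, wx, wy, wz, fingers, ...]. A call has 1 to 12 rows; each row is the pose to reach, as a shift and turn from the pose commanded when the call began, along the tool's axes at that moment; what a row does not reach only later rows make up. A row lasts 1/12 s, in which the tool goes at most 41.7 mm and 7.16 degrees, less where a joint would pass 70% of its speed; a pose out of reach is approached as far as the arm can. A call with a gripper value outside its range is refused whole. The fingers move at their own pace and stop on an object; "grip_force" is the grip in N (left out, the last holds). Time passes only in rows, so rows that repeat a pose let the fingers close. It gives the time, the measured TCP pose, the force, the opening and the grip force at its end, in the units of the state.
- r.sense(): the state, without advancing time (a new reading comes with each control period).
- cams.grab_frame(name): name is "side" or "top" or "wrist"; returns a dict with "color" (400x640x3 uint8, blue, green, red), "fx", "fy", "cx", "cy" (pixels), "xyz" and "attitude" of the camera in the world. Camera axes: x right, y down, z forward; pixel columns grow to the right and rows downward; lengths in mm; the calibration is good to about 2 mm. A picture is of the moment at which its call begins. There is no depth.
- r.sign_off(): hands the job in; it is judged then, once.
The state is a dict: "clock": time; "qpos": joint angles; "qvel": joint speeds; "joint_efforts": joint torques, N m; "eef_pos": TCP position; "tcp_rot": TCP orientation; "contact_force": force on the tool from outside, world axes, zero at the start; "wrist_torque": the same for the moment, N m; "opening": opening from 0.0 (shut) to 1.0 (fully open); "grasp_force": force on a finger pad.
Only numpy, scipy, OpenCV 4.12 (cv2) and the standard library are available. Lean on these libraries where they do the work, as an engineer would, in place of code of your own. Each camera call takes 0.05 s, during which the arm holds its last target. There are 200 camera calls.

TASK

Get the angled drilling jig on the bench ready to drill: slide the wooden blank lying in it home against the end stop, swing the keeper bar down over the blank and press its red handle, firmly but without forcing it, until the bar snaps past its catch and is fully down, then turn the black lock knob clockwise to its end stop so that its tongue holds the bar. Leave the jig closed and let go, and leave everything else on the bench as it lies.

Things in the scene. Friction and masses are not known exactly. Their poses are not given: they have to be found in the camera images.
- bed: Plywood bed of the jig, 150 x 260 x 18 mm, on a stand screwed to the bench. It slopes at 0.56 rad (32 degrees). Origin: in its upper face, 90 mm above the bench. x points up the slope, y runs level along it, z is square to it (leaning 32 degrees from vertical towards the low edge, which is at x -70; free space beyond). Mounted on it: a fence along the blank's low side, x -35 to -23, 12 mm high.
- blank: Loose light wooden blank 45 x 160 x 22 mm (x, y, z), 0.08 to 0.18 kg, flat on the bed, long way along the bed's y, low side on the fence. Origin: centre of its underside, axes as the bed's. Starts 20 to 45 mm short of the end stop and slides towards the bed's -y with 0.5 to 2 N.
- blank_end (a point): Centre of the blank's end face that faces the end stop (half way up, 11 mm above the bed).
- stop_face (a point): Centre of the face of the steel end stop (46 mm wide, 20 mm high, at bed y -100); axes as the bed's. Home: blank_end is against it, 0 apart along y.
- keeper (a joint): Angle (rad) of the keeper bar about the bed's y: 0 = shut, lying across the blank from the hinge down the slope, 1.5 mm above the blank; 1.57 = square to the bed; at most 2.0. Aluminium bar 22 mm wide, 12 mm thick, 127 mm from hinge to handle, with a foot below it that lands on the bed. Stiff hinge (0.16 Nm): it stays where it is left. More than 90 N on the bar would bend it.
- keeper_hinge (a point): Hinge axis of the keeper at the middle of the bar's width and thickness: bed x 50, y -20, z 29.5 mm. Its steel ears are 42 mm wide in y and 40 mm high.
- keeper_grip (a point): Centre of the keeper's red handle: a round crossbar, diameter 18 mm, 56 mm long along the bed's y, 135 mm from the hinge axis.
- catch_nose (a point): Sprung brass nose of the catch, 36 mm above the bed, in an aluminium housing (bed x -62 to -38, y 2 to 24, 46 mm high). Coming down, a side pin of the bar meets it at about 0.14 rad and stops, the handle still 19 mm too high; 8 to 15 N of steady push on the handle, square to the bed, snaps it past, and the bar then stays fully down.
- lock_knob (a joint): Angle (rad) of the swivel lock: 0 = open, tongue down the slope; grows clockwise (seen looking along the bed's -z) to the end stop at 1.45, tongue over the bar. Starts at 0 to 0.2; turns with 0.12 Nm, stays put. The steel tongue (16 mm wide, 64 mm long, 38.5 to 43.5 mm above the bed) passes 3 mm over the shut bar, but runs against a bar still resting on its catch.
- lock_grip (a point): Middle of the knob's black wing, on its axis, which is parallel to the bed's z (32 degrees from vertical), at bed x -50, y -78, z 59.5 mm. Wing 46 mm long, 14 mm thick, 24 mm tall (12 above and below this point); its length lies along the tongue: along the bed's x at angle 0, along y when locked.
- spare_a: Bystander: spare blank, 45 x 160 x 22 mm, on the bench below the jig's low edge; origin under its centre.
- spare_b: Bystander: second spare blank next to the first; origin under its centre.
- tape: Bystander: yellow tape measure, 70 x 62 x 40 mm; origin under its centre.
- glue: Bystander: white glue bottle, diameter 60, 170 mm high, behind the jig's high side; origin under its centre.
- screwdriver: Bystander: red-handled screwdriver 200 mm long, lying behind the jig's high side; origin under its middle.
- hammer: Bystander: hammer 280 mm long, lying; origin under its middle.
- drill: Bystander: blue cordless drill lying on its side, about 280 x 200 x 66 mm; origin under its motor housing.
- screwbox: Bystander: clear open box of screws, 120 x 90 x 55 mm; origin under its centre.
Mind the look-alikes: they are no part of the job. What is shaped like the blank but blue or yellow is not meant.

How it is judged:
By the outcome, as a careful person would: the job done as asked, in the order asked, and still so for the second after the job is handed in, with the robot touching nothing.
It also fails if it takes over 54 s, if anything falls off the work surface, if the arm or the gripper's body presses on something with over 40 N, if the wrist force passes 120 N, or if a joint passes its speed limit or range.

## Working session

There is one attempt and no reset: what is moved stays moved. The work goes in short steps, Python scripts to look and compute and a tool call to move; the robot and the scene stay as the last step left them, time stands still between calls to the robot, and variables do not carry over. Pictures are saved under pics/ and viewed, at most 10 in all, crops included, and the job is handed in when it is done.

Besides the shell and the picture viewer there is one more tool, called after "Emit:" by a JSON object that holds its "op" and its "data", one argument or row to a line. send_rows: Moves the arm, as the interface text tells. Its arguments: {"type":"object","properties":{"targets":{"type":"array"},"grip_force":{"type":"number"}},"required":["targets"]}

```bash
mkdir -p pics; python3 - <<'E'
from rig import r,cams
import cv2
s=r.sense();print(s)
for n in("side","top"):
    f=cams.grab_frame(n);cv2.imwrite(f"pics/{n}0.png",f["color"]);print(n,{k:v for k,v in f.items() if k!="color"})
E
```

```text
{'clock': 0.0, 'qpos': array([ 1.28560830e+00,  3.53670550e-01,  1.63411851e+00, -1.54811270e-07,
        1.15521098e+00, -2.40223857e-03]), 'qvel': array([ 3.96460879e-04,  6.57578993e-04,  4.58699963e-04, -1.95683466e-03,
        1.69349438e-03, -1.44266488e-05]), 'joint_efforts': array([ 2.99555948e-03, -6.05249190e+01, -3.42074597e+01,  1.85572048e-04,
        9.13068478e-03, -6.69919544e-06]), 'eef_pos': array([174.25368388, 599.68926672, 205.75440689]), 'tcp_rot': array([-3.14018528e+00, -3.23931782e-06,  2.85880693e+00]), 'contact_force': array([-0.55719071, -0.48684223, -0.0837135 ]), 'wrist_torque': array([-0.03391204,  0.09395823, -0.04518017]), 'grasp_force': 0.0, 'opening': 0.9999167921532272}
side {'fx': 373.16583894405784, 'fy': 373.16583894405784, 'cx': 319.9272351738861, 'cy': 202.27037926123828, 'xyz': array([ 560.32288444, -817.71561737,  773.84267573]), 'attitude': array([-2.23964244, -0.01101711, -0.04667699])}
top {'fx': 425.95917224106904, 'fy': 425.95917224106904, 'cx': 323.05703221064005, 'cy': 202.47995466541585, 'xyz': array([ 405.45600015,    8.73965306, 1320.54293854]), 'attitude': array([-2.97630635,  0.02205851, -1.59209899])}
```

View pics/side0.png

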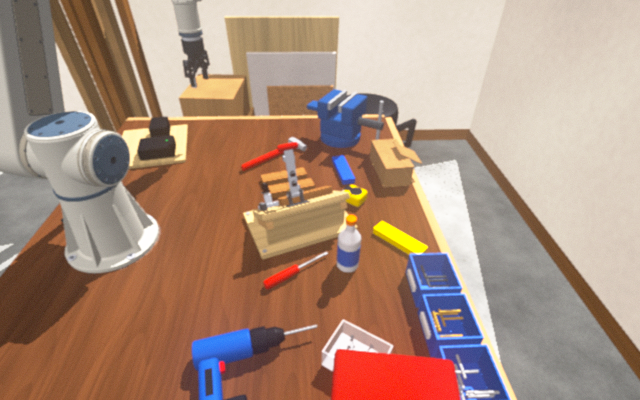

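View pics/top0.png

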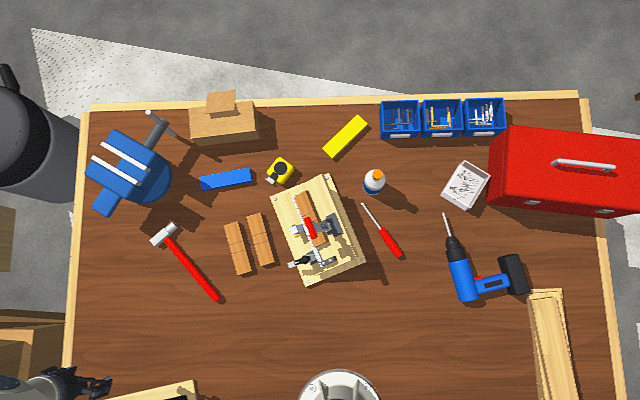

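The top view shows the jig at about (318,230): the blank inside it at (305,205), the red keeper handle at (310,228) and the knob at (300,262). The look-alikes are the spares at (238,247) and (260,238), the blue block at (225,179) and the yellow block at (345,137). The blank I want is the wooden one lying on the sloped bed. I'll confirm that in a crop.

```bash
cat > h.py <<'E'
import numpy as np, cv2
from scipy.spatial.transform import Rotation as R
from rig import r,cams
def rot(a): return R.from_euler('xyz',a).as_matrix()
def ray(f,u,v):
    d=rot(f["attitude"])@np.array([(u-f["cx"])/f["fx"],(v-f["cy"])/f["fy"],1]); return np.array(f["xyz"]),d/np.linalg.norm(d)
def onz(f,u,v,z):
    o,d=ray(f,u,v); return o+d*(z-o[2])/d[2]
def proj(f,P):
    p=(np.atleast_2d(P)-f["xyz"])@rot(f["attitude"]); return np.c_[f["fx"]*p[:,0]/p[:,2]+f["cx"],f["fy"]*p[:,1]/p[:,2]+f["cy"]]
def cross(rays):
    A=sum(np.eye(3)-np.outer(d,d) for o,d in rays); b=sum((np.eye(3)-np.outer(d,d))@o for o,d in rays)
    P=np.linalg.solve(A,b); return P,[np.linalg.norm((np.eye(3)-np.outer(d,d))@(P-o)) for o,d in rays]
E
python3 - <<'E'
from h import *
t=cv2.imread("pics/top0.png")[165:295,225:385]; s=cv2.imread("pics/side0.png")[140:260,225:375]
t=cv2.resize(t,None,fx=5,fy=5,interpolation=cv2.INTER_CUBIC)[:600]; cv2.imwrite("pics/ct.png",t[:600,:800])
f=cams.grab_frame("top")
for u,v in[(332,175),(367,275),(307,285),(272,195)]: print(onz(f,u,v,90).round())
E
```

```text
[693.   3.  90.]
[399. -89.  90.]
[375.  82.  90.]
[637. 181.  90.]
```

View pics/ct.png

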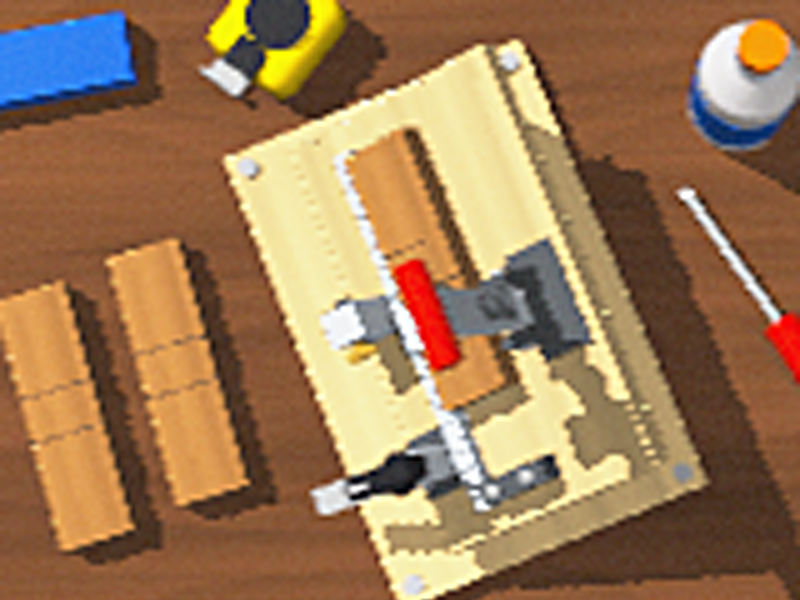

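The crop shows the bed with the brown blank on it at crop (430,270). The red handle is at (428,315), the keeper hinge at (545,300), the catch at (350,325) and the black wing at (390,475). The steel end stop is at (520,480), and the four bed screws are at (248,168), (510,60), (683,473) and (413,585). The two brown blocks on the left are the spares, which stay where they are.

```bash
cat >> h.py <<'E'
def tcp():
    s=r.sense(); return np.array(s["eef_pos"]),rot(s["tcp_rot"]),s
def delta(P,Rw,ref=None):
    p,Q,s=tcp() if ref is None else ref
    d=Q.T@(np.array(P)-p)/1000; w=R.from_matrix(Q.T@Rw).as_rotvec(); return d.round(4),w.round(4),"rows>=",max(np.linalg.norm(d)/.0417,np.linalg.norm(w)/.125).round(1)
E
python3 - <<'E'
from h import *
f=cams.grab_frame("top"); g=cams.grab_frame("wrist"); p,Q,s=tcp()
print("cam in tool",(Q.T@(g["xyz"]-p)).round(1),(Q.T@rot(g["attitude"])).round(3),g["fx"])
scr=[(np.array(c)/5+[225,165]) for c in[(248,168),(510,60),(683,473),(413,585)]]
# rays onto sloping plane: yaw & origin iterated
yaw=-1.19; O=np.array([530,45,90.])
for _ in range(15):
    B=R.from_euler('xyz',[0,-.56,yaw]).as_matrix(); n=B[:,2]
    P=[]
    for u,v in scr:
        o,d=ray(f,u,v); P.append(o+d*(n@(O-o))/(n@d))
    P=np.array(P); dy=P[0]-P[3]+P[1]-P[2]; yaw=np.arctan2(-dy[0],dy[1])
    c=P.mean(0); O=c-5*B[:,0]; O=O+(0,0,90-O[2]) if abs(O[2]-90)<.1 else O+B[:,2]*(90-O[2])/B[2,2]
print(yaw,O,((P-O)@B).round(1))
im=f["color"]; hsv=cv2.cvtColor(im,cv2.COLOR_BGR2HSV); m=((hsv[...,0]<6)|(hsv[...,0]>174))&(hsv[...,1]>180)&(hsv[...,2]>100)
n,l,st,ce=cv2.connectedComponentsWithStats(m.astype(np.uint8)); print([(st[i],ce[i].round(1)) for i in range(1,n) if st[i][4]>20])
Rt=B@np.diag([1,-1,-1])
for Rz in(0,np.pi/2,np.pi,-np.pi/2): print(delta(O+B@[0,0,300],Rt@R.from_euler('z',Rz).as_matrix()))
E
```

```text
cam in tool [  79.4    0.2 -167.5] [[-0.001 -0.951 -0.311]
 [ 1.    -0.001 -0.   ]
 [-0.    -0.311  0.951]] 305.3094620979184
-1.2048024648996947 [531.94408793  56.44246755  90.        ] [[ -93.   140.9   -0. ]
 [ 103.   119.6   -0. ]
 [ 102.7 -130.4   -0. ]
 [ -92.7 -130.1    0. ]]
[(array([  485,   125,   155,    87, 10276], dtype=int32), array([564.2, 167.4])), (array([304, 217,  13,  22, 129], dtype=int32), array([310. , 227.2])), (array([378, 227,  25,  31, 268], dtype=int32), array([390. , 242.5])), (array([163, 237,  58,  65, 668], dtype=int32), array([191.8, 269.2])), (array([474, 276,   8,   4,  25], dtype=int32), array([477.6, 277.4]))]
(array([-0.3988, -0.2953, -0.1378]), array([ 0.6179,  0.3064, -2.15  ]), 'rows>=', np.float64(18.1))
(array([-0.3988, -0.2953, -0.1378]), array([ 0.5394, -0.1818, -0.6314]), 'rows>=', np.float64(12.4))
(array([-0.3988, -0.2953, -0.1378]), array([ 0.2574, -0.5191,  0.8973]), 'rows>=', np.float64(12.4))
(array([-0.3988, -0.2953, -0.1378]), array([-0.2333, -0.6924,  2.4107]), 'rows>=', np.float64(20.2))
```

```bash
python3 - <<'E'
from h import *
B=R.from_euler('xyz',[0,-.56,-1.205]).as_matrix(); O=np.array([532,56,90.]); Rt=B@np.diag([1,-1,-1])@R.from_euler('z',np.pi).as_matrix()
print(delta(O+B@[-40,30,250],Rt)); print((O+B@[-40,30,250]).round())
E
```

```text
(array([-0.4185, -0.2717, -0.0742]), array([ 0.2574, -0.519 ,  0.8975]), 'rows>=', np.float64(12.1))
[500. 222. 281.]
```

Emit:
{"op": "send_rows", "data": {
  "targets": [-0.4185,-0.2717,-0.0742,0.2574,-0.519,0.8975,-1,-0.4185,-0.2717,-0.0742,0.2574,-0.519,0.8975,-1,-0.4185,-0.2717,-0.0742,0.2574,-0.519,0.8975,-1,-0.4185,-0.2717,-0.0742,0.2574,-0.519,0.8975,-1,-0.4185,-0.2717,-0.0742,0.2574,-0.519,0.8975,-1,-0.4185,-0.2717,-0.0742,0.2574,-0.519,0.8975,-1,-0.4185,-0.2717,-0.0742,0.2574,-0.519,0.8975,-1,-0.4185,-0.2717,-0.0742,0.2574,-0.519,0.8975,-1,-0.4185,-0.2717,-0.0742,0.2574,-0.519,0.8975,-1,-0.4185,-0.2717,-0.0742,0.2574,-0.519,0.8975,-1,-0.4185,-0.2717,-0.0742,0.2574,-0.519,0.8975,-1,-0.4185,-0.2717,-0.0742,0.2574,-0.519,0.8975,-1]
}}

```text
clock: 1.25
eef_pos: [498.6, 224.4, 280.0]
tcp_rot: [-3.141, 0.56, 1.937]
contact_force: [0.7, 0.2, 0.3]
opening: -0.001
grasp_force: 0.0
```

```bash
python3 - <<'E'
from h import *
import pickle
g=cams.grab_frame("wrist"); cv2.imwrite("pics/w1.png",g["color"]); pickle.dump(g,open("w1.pkl","wb")); s=r.sense(); print(s["clock"],s["qpos"].round(2),s["eef_pos"],s["tcp_rot"])
E
```

```text
1.3 [ 0.75  0.28  1.69 -0.53  1.42  0.53] [502.59966377 219.34701276 282.10803767] [3.13886188 0.56308945 1.93303667]
```

View pics/w1.png

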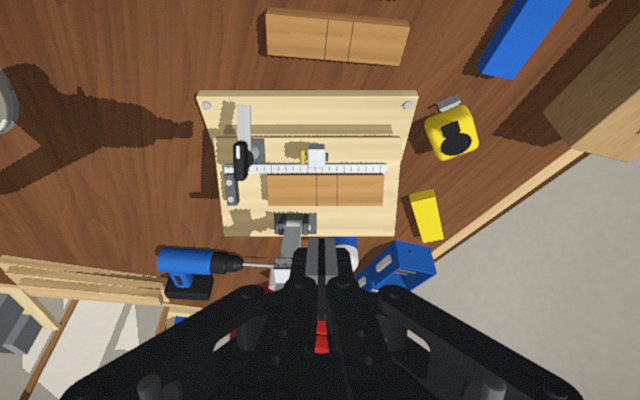

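The wrist view shows the bed with its low edge at row 137 and its high edge at row 236. The black wing is at (240,160), the blank at (268–383, 190) and the stop at (231,187). The white catch is at (317,157), the ears are at (295,222), and the keeper bar rises down to (285,265), with the handle hidden by the fingers. The second wrist view is 120 mm along -y.

```bash
python3 - <<'E'
from h import *
import pickle
g=cams.grab_frame("wrist"); pickle.dump(g,open("w1.pkl","wb")); cv2.imwrite("pics/w1b.png",g["color"])
B=R.from_euler('xyz',[0,-.56,-1.205]).as_matrix(); O=np.array([532,56,90.]); Rt=B@np.diag([1,-1,-1])@R.from_euler('z',np.pi).as_matrix()
print(delta(O+B@[-40,-110,250],Rt)); s=r.sense(); print(s["eef_pos"],s["tcp_rot"],s["contact_force"])
E
```

```text
(array([ 0.0002, -0.1398,  0.0004]), array([-0.0004,  0.0007, -0.005 ]), 'rows>=', np.float64(3.4))
[500.38746896 221.78229766 281.31819011] [3.13887285 0.56070989 1.93070201] [-0.21142557  0.84533306 -0.44231954]
```

Emit:
{"op": "send_rows", "data": {
  "targets": [0,-0.14,0,0,0,0,-1,0,-0.14,0,0,0,0,-1,0,-0.14,0,0,0,0,-1,0,-0.14,0,0,0,0,-1,0,-0.14,0,0,0,0,-1,0,-0.14,0,0,0,0,-1,0,-0.14,0,0,0,0,-1]
}}

```text
clock: 1.93
eef_pos: [367.9, 176.9, 280.3]
tcp_rot: [3.139, 0.559, 1.936]
contact_force: [0.5, 0.2, 0.6]
opening: -0.002
grasp_force: 0.0
```

```bash
python3 - <<'E'
from h import *
import pickle
g=cams.grab_frame("wrist"); pickle.dump(g,open("w2.pkl","wb")); s=r.sense(); print(s["clock"],s["eef_pos"],s["qvel"].round(3))
g1=pickle.load(open("w1.pkl","rb"))
c=[cv2.resize(g1["color"][80:250,180:430],None,fx=2.6,fy=2.6,interpolation=cv2.INTER_CUBIC)[:,:400*2], None]
a=cv2.resize(g1["color"][85:245,190:430],(720,480),interpolation=cv2.INTER_CUBIC); cv2.imwrite("pics/w1c.png",a)
cv2.imwrite("pics/w2.png",g["color"])
E
```

```text
1.9833 [367.98179855 176.79848283 280.15335552] [-0.005  0.007  0.     0.002  0.003  0.002]
```

View pics/w2.png

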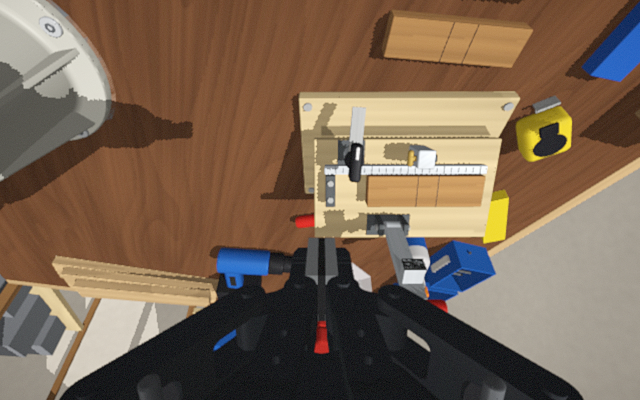

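View pics/w1c.png

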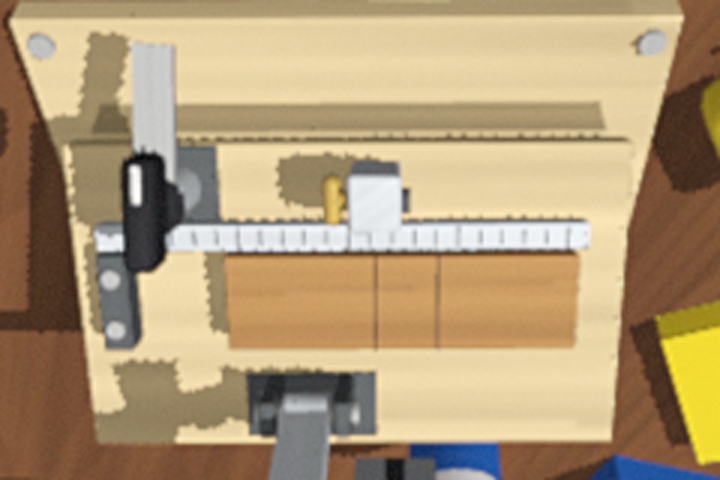

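The enlarged crop shows these:
- **Blank:** top face from (226,254) to (577,347).
- **Stop face:** edge at u≈138, v 255–347.
- **Knob wing:** centred near (147,211), length along the image vertical, so the angle is small.
- **Catch:** brass nose at (333,200), housing top at (375,200).
- **Keeper bar:** rising from (305,400), leaning back.

In w2 the wing is at (355,160) and the blank at (367–483, 177–206). Next I'll measure these by masks in both views.

```bash
python3 - <<'E'
from h import *
import pickle
G=[pickle.load(open(f"w{i}.pkl","rb")) for i in(1,2)]
win=[(180,80,430,245),(290,80,520,245)]
F=[]
for g,(x0,y0,x1,y1) in zip(G,win):
    im=cv2.resize(g["color"][y0:y1,x0:x1],None,fx=4,fy=4,interpolation=cv2.INTER_CUBIC); h=cv2.cvtColor(im,cv2.COLOR_BGR2HSV)
    def big(m,ok=lambda s:True):
        m=cv2.morphologyEx(m.astype(np.uint8),cv2.MORPH_OPEN,np.ones((5,5))); c,_=cv2.findContours(m,cv2.RETR_EXTERNAL,cv2.CHAIN_APPROX_NONE); return sorted(c,key=cv2.contourArea)[::-1][:3]
    tr=lambda p:np.array(p)/4+[x0-.375,y0-.375]
    H,S,V=h[...,0].astype(int),h[...,1],h[...,2]
    res={}
    wood=big((H>=7)&(H<=16)&(S>105)&(V>110)); 
    for c in wood: print("wood",cv2.contourArea(c)/16,tr(cv2.boxPoints(cv2.minAreaRect(c))).round(1).tolist())
    for c in big(V<55)[:2]: q=cv2.minAreaRect(c); print("blk",cv2.contourArea(c)/16,tr(q[0]).round(1),np.array(q[1]).round(1)/4,q[2],tr(cv2.boxPoints(q)).round(1).tolist())
    ply=big((H>=17)&(H<=28)&(S>60)&(S<150)&(V>180))
    for c in ply[:2]: print("ply",cv2.contourArea(c)/16,tr(cv2.boundingRect(c)[:2]),np.array(cv2.boundingRect(c)[2:])/4)
    for c in big((H>=15)&(H<=26)&(S>170)&(V>90))[:2]: M=cv2.moments(c); print("brass",cv2.contourArea(c)/16,tr([M['m10']/M['m00'],M['m01']/M['m00']]).round(1))
E
```

```text
wood 4727.625 [[179.6, 79.6], [280.4, 79.6], [280.4, 244.4], [179.6, 244.4]]
wood 2188.28125 [[356.4, 135.9], [429.4, 135.9], [429.4, 244.4], [356.4, 244.4]]
wood 1374.09375 [[265.3, 169.7], [355.3, 169.3], [355.4, 200.1], [265.4, 200.5]]
blk 343.3125 [240.4 155.4] [39.2   19.575] 88.76802062988281 [[230.1, 136.0], [249.7, 135.6], [250.6, 174.8], [231.0, 175.2]]
blk 50.0 [280.5 214.1] [8.5  8.25] 90.0 [[276.4, 209.9], [284.6, 209.9], [284.6, 218.4], [276.4, 218.4]]
ply 13748.28125 [193.125  87.375] [224.5 145. ]
ply 165.40625 [247.875 223.875] [33.5   8.75]
brass 197.90625 [418.6 192.5]
brass 102.65625 [427.  122.1]
wood 1563.9375 [[375.1, 79.6], [519.4, 79.6], [519.4, 96.1], [375.1, 96.1]]
wood 1376.09375 [[492.6, 149.9], [519.4, 149.9], [519.4, 238.6], [492.6, 238.6]]
wood 1362.1875 [[366.6, 175.6], [481.4, 175.6], [481.4, 205.9], [366.6, 205.9]]
blk 226.0625 [350.6 160.8] [14.25 37.7 ] 14.432063102722168 [[339.0, 177.3], [348.4, 140.8], [362.2, 144.4], [352.8, 180.9]]
blk 58.5625 [378.1 219.5] [9.25 8.  ] 90.0 [[374.1, 214.9], [382.1, 214.9], [382.1, 224.1], [374.1, 224.1]]
ply 6871.125 [313.875 138.375] [187.5  98.5]
ply 5637.8125 [298.875  96.125] [220.75  41.25]
brass 134.5625 [499.1 195.1]
brass 87.03125 [517.8 132.8]
```

```bash
python3 - <<'E'
from h import *
import pickle
G=[pickle.load(open(f"w{i}.pkl","rb")) for i in(1,2)]
pts={"bLL":((265.3,169.6),(366.6,175.6)),"bLR":((382.3,169.6),(481.6,175.6)),"bHL":((266.3,200.5),(367.5,206)),"bHR":((381.7,200.5),(481,206)),
"wing":((238,155.4),(356,162)),"bed_lowL":((212.9,131.9),(314,138.4)),"bed_lowR":((400.6,131.7),(501.3,138.4)),"bed_hiL":((222.6,232.3),(316,236.9)),"bed_hiR":((394,232.3),(497.5,236.5)),"catch":((314.5,151),(424,157))}
W={}
for k,v in pts.items():
    P,e=cross([ray(g,*p) for g,p in zip(G,v)]); W[k]=P; print(k,P.round(1),np.round(e,1))
d=W["bLR"]-W["bLL"]+W["bHR"]-W["bHL"]; print("yaw",np.arctan2(-d[0],d[1]),"len",np.linalg.norm(d)/2,"slope y",d[2]/2)
w=W["bHR"]-W["bLR"]+W["bHL"]-W["bLL"]; print("wid",np.linalg.norm(w)/2,"slope",np.arcsin(w[2]/np.linalg.norm(w)))
d=np.array(d); yaw=np.arctan2(-d[0],d[1]); B=R.from_euler('xyz',[0,-.56,yaw]).as_matrix()
c=np.mean([W[k] for k in("bLL","bLR","bHL","bHR")],0); O=c-B@[-.5,0,22]; print("O with blank y0:",O)
print("wing rel",((W["wing"]-O)@B).round(1)); 
for k in W: print(k,((W[k]-O)@B).round(1))
E
```

```text
bLL [483.6  54.7  87.7] [0.2 0.2]
bLR [635.1 111.3  86.9] [0. 0.]
bHL [494.5  29.7 120.3] [0.1 0.1]
bHR [643.9  85.5 119.8] [0. 0.]
wing [444.4  96.8 115.4] [0. 0.]
bed_lowL [403.9  57.1  44.3] [0.3 0.3]
bed_lowR [643.5 155.3  52.2] [0. 0.]
bed_hiL [448.  -52.2 133.6] [0. 0.]
bed_hiR [660.   78.5 162.9] [0.8 0.8]
catch [533.5 116.6  93.1] [0.3 0.3]
yaw -1.2133962642181675 len 160.6186702255129 slope y -0.6784135306665746
wid 42.64471020578175 slope 0.8758651976904981
O with blank y0: [568.49057222  58.95908212  85.29138997]
wing rel [ -50.8 -103.1   67.4]
bLL [-20.6 -81.   15.7]
bLR [-21.   80.7  15. ]
bHL [ 19.9 -79.6  28.9]
bHR [19.6 79.9 28.4]
wing [ -50.8 -103.1   67.4]
bed_lowL [ -69.1 -154.8   -5.1]
bed_lowR [-71.8 104.    6. ]
bed_hiL [  78.2 -151.7    8. ]
bed_hiR [52.8 92.6 58.5]
catch [-51.9 -12.6  41.8]
```

```bash
cat >> h.py <<'E'
B=R.from_euler('xyz',[0,-.56,-1.2134]).as_matrix()
O=np.array([568.49,58.96,85.29])+B@[0,-25.2,5.5]
T0=B@np.diag([-1,1,-1])
def T(z=0,x=0,y=0): return T0@R.from_euler('xyz',[x,y,z]).as_matrix()
def go(*ps,Rw=T0):
    ref=tcp()
    print("now bed",((ref[0]-O)@B).round(1),"F bed",(ref[2]["contact_force"]@B).round(1),"t",ref[2]["clock"],"q",ref[2]["qpos"].round(2))
    for p in ps: print(p,*delta(O+B@np.array(p,float),Rw,ref))
E
python3 - <<'E'
from h import *
print("O",O)
f=cams.grab_frame("top"); n=B[:,1]
for u,v in[(310,227.2)]:
    o,d=ray(f,u,v); 
    P=o+d*(n@(O+B@[0,-20,0]-o))/(n@d); q=(P-O)@B; print("handle bed",q.round(1),"r",np.hypot(q[0]-50,q[2]-29.5),"ang",np.arctan2(q[2]-29.5,50-q[0]))
go((-40,140,250),(-0.5,128,70),(-0.5,128,8))
E
```

```text
O [543.8603113   52.88104142  89.94990311]
handle bed [ 84.5 -20.  166.3] r 141.1185186722904 ang 1.8179019397443923
now bed [ -49.4 -121.6  255.3] F bed [-0.4 -0.1  0.3] t 2.0333 q [ 0.87  0.08  1.94 -0.49  1.43  0.66]
(-40, 140, 250) [-0.0111  0.2615  0.0066] [ 0.0052 -0.0008  0.0065] rows>= 6.3
(-0.5, 128, 70) [-0.0507  0.2483  0.1865] [ 0.0052 -0.0008  0.0065] rows>= 7.5
(-0.5, 128, 8) [-0.0507  0.2479  0.2485] [ 0.0052 -0.0008  0.0065] rows>= 8.5
```

Emit:
{"op": "send_rows", "data": {
  "targets": [-0.011,0.2615,0.0066,0.005,0,0.0065,-1,-0.011,0.2615,0.0066,0.005,0,0.0065,-1,-0.011,0.2615,0.0066,0.005,0,0.0065,-1,-0.011,0.2615,0.0066,0.005,0,0.0065,-1,-0.011,0.2615,0.0066,0.005,0,0.0065,-1,-0.011,0.2615,0.0066,0.005,0,0.0065,-1,-0.0507,0.2483,0.1865,0.005,0,0.0065,-1,-0.0507,0.2483,0.1865,0.005,0,0.0065,-1,-0.0507,0.2483,0.1865,0.005,0,0.0065,-1,-0.0507,0.2483,0.1865,0.005,0,0.0065,-1,-0.0507,0.2483,0.1865,0.005,0,0.0065,-1,-0.0507,0.2483,0.1865,0.005,0,0.0065,-1]
}}

```text
clock: 3.03
eef_pos: [648.6, 127.8, 144.3]
tcp_rot: [-3.133, 0.561, 1.929]
contact_force: [-0.9, 0.3, 0.5]
opening: 0.004
grasp_force: 0.0
```

```bash
python3 - <<'E'
from h import *
import pickle
g=cams.grab_frame("wrist"); pickle.dump(g,open("w3.pkl","wb")); cv2.imwrite("pics/w3.png",g["color"])
go((-0.5,128,30),(-.5,128,8),(-.5,80,8))
print(proj(g,[O+B@np.array(p) for p in[(-50,-78,59.5),(-23,105,22),(22,105,22),(-22.5,-100,20),(-70,-130,0),(-70,130,0),(80,130,0),(84,-20,166)]]).round())
E
```

```text
now bed [  0.2 125.8  66.6] F bed [ 0.2 -0.3  0.3] t 3.0833 q [ 0.49  0.53  1.64 -0.62  1.14  0.45]
(-0.5, 128, 30) [0.0007 0.0024 0.0366] [-0.0051 -0.      0.0002] rows>= 0.9
(-0.5, 128, 8) [0.0007 0.0025 0.0586] [-0.0051 -0.      0.0002] rows>= 1.4
(-0.5, 80, 8) [ 0.0007 -0.0455  0.0588] [-0.0051 -0.      0.0002] rows>= 1.8
[[-35. 147.]
 [294. 177.]
 [295. 234.]
 [ 10. 176.]
 [-24. 106.]
 [329. 106.]
 [328. 283.]
 [-69. 553.]]
```

View pics/w3.png

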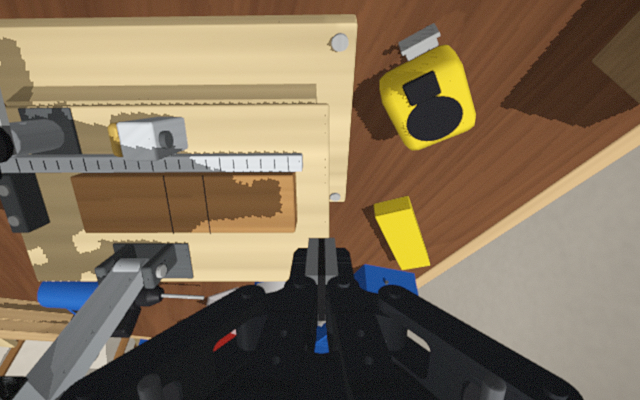

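The wrist view confirms the calibration: the bed corner is predicted at (329,106) and seen at (328,104). The blank's far end is at (296,175–233), clear of the finger tips at (322,240). Next I go down and push.

Emit:
{"op": "send_rows", "data": {
  "targets": [0.0007,0.0025,0.03,-0.005,0,0,-1,0.0007,0.0025,0.0586,-0.005,0,0,-1,0.0007,0.0025,0.0586,-0.005,0,0,-1,0.0007,-0.003,0.0586,-0.005,0,0,-1,0.0007,-0.009,0.0586,-0.005,0,0,-1,0.0007,-0.015,0.0586,-0.005,0,0,-1,0.0007,-0.021,0.0586,-0.005,0,0,-1,0.0007,-0.027,0.0586,-0.005,0,0,-1,0.0007,-0.033,0.0586,-0.005,0,0,-1,0.0007,-0.038,0.0586,-0.005,0,0,-1,0.0007,-0.042,0.0586,-0.005,0,0,-1,0.0007,-0.0455,0.0586,-0.005,0,0,-1]
}}

```text
clock: 4.08
eef_pos: [617.1, 87.4, 99.1]
tcp_rot: [3.137, 0.559, 1.929]
contact_force: [1.0, 0.2, 0.8]
opening: -0.004
grasp_force: 0.0
```

```bash
python3 - <<'E'
from h import *
go((-.5,75,8))
g=cams.grab_frame("wrist"); cv2.imwrite("pics/w4.png",g["color"])
hh=cv2.cvtColor(g["color"],cv2.COLOR_BGR2HSV)[...];
P=lambda y:proj(g,[O+B@np.array([x,y,22.]) for x in(-20,20)]).round(1).tolist()
print(P(60),P(70),P(80),P(-100))
E
```

```text
now bed [-0.8 80.7 11.3] F bed [0.5 1.  0.6] t 4.0833 q [ 0.46  0.52  1.79 -0.68  1.01  0.52]
(-0.5, 75, 8) [-0.0003 -0.0057  0.0032] [ 0.0049 -0.0006  0.0003] rows>= 0.2
[[282.8, 209.0], [285.5, 272.4]] [[301.1, 209.0], [302.4, 272.4]] [[319.3, 209.0], [319.4, 272.3]] [[-9.8, 209.5], [13.1, 273.1]]
```

Emit:
{"op": "send_rows", "data": {
  "targets": [0,-0.0015,0.002,0,0,0,-1,0,-0.003,0.002,0,0,0,-1,0,-0.0045,0.002,0,0,0,-1,0,-0.006,0.002,0,0,0,-1]
}}

```text
clock: 4.47
eef_pos: [612.3, 84.3, 97.0]
tcp_rot: [3.137, 0.559, 1.929]
contact_force: [-0.8, 0.4, 0.1]
opening: -0.002
grasp_force: 0.0
```

```bash
python3 - <<'E'
from h import *
go((-.5,68,8))
g=cams.grab_frame("wrist"); cv2.imwrite("pics/w4.png",g["color"])
E
```

```text
now bed [-0.9 75.1  8.9] F bed [-0.5 -0.6  0.4] t 4.4667 q [ 0.45  0.52  1.8  -0.68  1.    0.52]
(-0.5, 68, 8) [-0.0004 -0.0071  0.0009] [ 0.0046 -0.0005  0.0004] rows>= 0.2
```

View pics/w4.png

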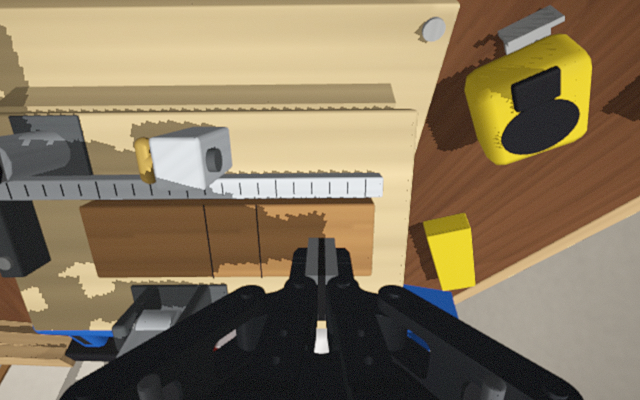

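The blank hasn't moved: its far end is still at col 374, and the tips at (322,240) show over it with no force. So the tip height must be off from my estimate. I'll back off beyond the blank's end and touch the bed gently to calibrate height.

Emit:
{"op": "send_rows", "data": {
  "targets": [0,0,-0.03,0.0046,0,0,-1,0,0,-0.03,0.0046,0,0,-1,0,0.025,-0.03,0.0046,0,0,-1,0,0.0495,-0.03,0.0046,0,0,-1,0,0.0495,-0.03,0.0046,0,0,-1,0,0.0495,-0.03,0.0046,0,0,-1,0,0.0495,-0.01,0.0046,0,0,-1,0,0.0495,0,0.0046,0,0,-1,0,0.0495,0,0.0046,0,0,-1,0,0.0495,0.002,0.0046,0,0,-1,0,0.0495,0.004,0.0046,0,0,-1,0,0.0495,0.004,0.0046,0,0,-1]
}}

```text
clock: 5.52
eef_pos: [659.4, 99.9, 94.2]
tcp_rot: [3.141, 0.559, 1.929]
contact_force: [0.1, -0.7, -0.0]
opening: -0.0
grasp_force: 0.0
```

```bash
python3 - <<'E'
from h import *
go((-.5,125,2))
f=cams.grab_frame("side"); cv2.imwrite("pics/s2.png",f["color"])
P,Q,s=tcp(); print(proj(f,[P,O+B@np.array([80,130,0]),O+B@np.array([80,-130,0]),O+B@np.array([84,-20,166.])]).round(1))
E
```

```text
now bed [ -0.8 124.6   5.5] F bed [ 0.6 -0.2 -0.4] t 5.5167 q [ 0.44  0.58  1.68 -0.66  1.04  0.48]
(-0.5, 125, 2) [-0.0003  0.0004  0.0035] [ 0.0003 -0.0006  0.0003] rows>= 0.1
[[335.8 190. ]
 [348.5 192.6]
 [260.7 214.9]
 [287.1 144.9]]
```

Emit:
{"op": "send_rows", "data": {
  "targets": [0,0,0.002,0,0,0,-1,0,0,0.004,0,0,0,-1,0,0,0.005,0,0,0,-1,0,0,0.006,0,0,0,-1,0,0,0.006,0,0,0,-1]
}}

```text
clock: 5.98
eef_pos: [660.4, 96.7, 88.7]
tcp_rot: [-3.141, 0.559, 1.929]
contact_force: [-0.1, 0.7, 0.3]
opening: 0.001
grasp_force: 0.0
```

```bash
python3 - <<'E'
from h import *
go((-.5,125,-5))
E
```

```text
now bed [ -0.9 124.6  -0.9] F bed [-0.4  0.1  0.6] t 5.9833 q [ 0.44  0.59  1.69 -0.67  1.03  0.48]
(-0.5, 125, -5) [-0.0004  0.0004  0.0041] [-0.0001 -0.0005  0.0004] rows>= 0.1
```

Emit:
{"op": "send_rows", "data": {
  "targets": [0,0,0.0015,0,0,0,-1,0,0,0.003,0,0,0,-1,0,0,0.0045,0,0,0,-1,0,0,0.006,0,0,0,-1,0,0,0.006,0,0,0,-1]
}}

```text
clock: 6.4
eef_pos: [661.5, 93.7, 83.4]
tcp_rot: [-3.141, 0.559, 1.929]
contact_force: [-0.7, 0.2, -0.1]
opening: -0.001
grasp_force: 0.0
```

```bash
python3 - <<'E'
from h import *
import pickle
go((-.5,125,-12))
g=cams.grab_frame("wrist"); cv2.imwrite("pics/w5.png",g["color"])
P=proj(g,[O+B@np.array(p) for p in[(-70,130,0),(80,130,0),(-23,105,12),(22,105,22),(22,105,0)]]).round(1);print(P.tolist())
a=cv2.resize(g["color"][90:350,220:520],(800,693),interpolation=cv2.INTER_CUBIC)[:600]; cv2.imwrite("pics/w5c.png",a)
E
```

```text
now bed [ -1.  124.5  -7.1] F bed [-0.4 -0.6  0.1] t 6.4 q [ 0.43  0.6   1.69 -0.67  1.02  0.48]
(-0.5, 125, -12) [-0.0005  0.0005  0.0049] [-0.0003 -0.0005  0.0005] rows>= 0.1
[[331.2, 115.0], [328.9, 348.1], [283.0, 209.5], [284.0, 294.8], [288.2, 271.9]]
```

View pics/w5c.png

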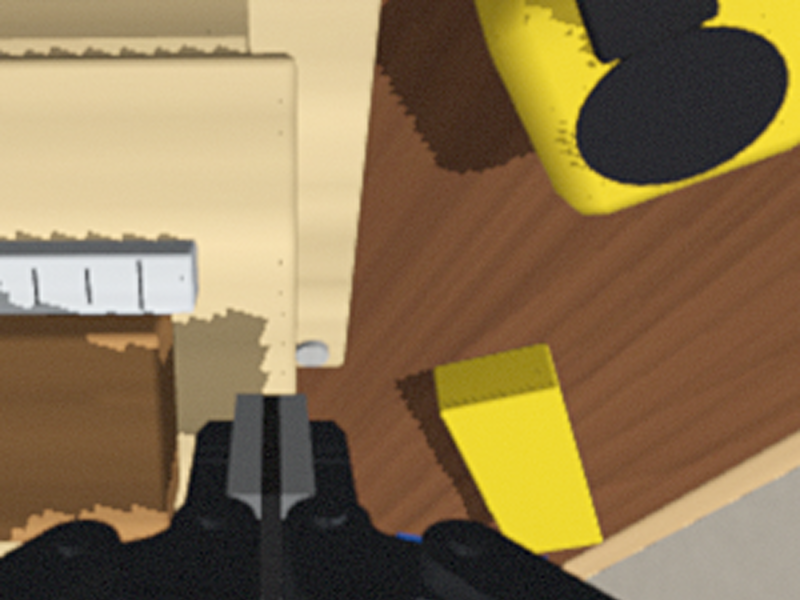

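The crop shows the tip's front edge at crop (270,395), which is px (321,238). That fits a tip about 15–20 mm behind the nominal TCP. The blank's end, at crop col 175, is where I predicted. I'll continue the guarded touch.

Emit:
{"op": "send_rows", "data": {
  "targets": [0,0,0.0015,0,0,0,-1,0,0,0.003,0,0,0,-1,0,0,0.0045,0,0,0,-1,0,0,0.006,0,0,0,-1,0,0,0.006,0,0,0,-1]
}}

```text
clock: 6.87
eef_pos: [662.6, 90.7, 78.4]
tcp_rot: [-3.141, 0.559, 1.929]
contact_force: [0.4, -0.3, -0.4]
opening: -0.001
grasp_force: 0.0
```

```bash
python3 - <<'E'
from h import *
go((-.5,125,-12))
E
```

```text
now bed [ -0.9 124.5 -13.1] F bed [ 0.1  0.3 -0.5] t 6.8667 q [ 0.43  0.6   1.69 -0.68  1.01  0.49]
(-0.5, 125, -12) [-0.0004  0.0005 -0.0011] [-0.0002 -0.0005  0.0005] rows>= 0.0
```

Emit:
{"op": "send_rows", "data": {
  "targets": [0,-0.004,0,0,0,0,-1,0,-0.008,0,0,0,0,-1,0,-0.012,0,0,0,0,-1,0,-0.016,0,0,0,0,-1,0,-0.02,0,0,0,0,-1,0,-0.024,0,0,0,0,-1,0,-0.024,0,0,0,0,-1]
}}

```text
clock: 7.45
eef_pos: [639.5, 82.2, 78.8]
tcp_rot: [-3.141, 0.56, 1.929]
contact_force: [0.1, 0.1, 0.5]
opening: -0.0
grasp_force: 0.0
```

```bash
cat >> h.py <<'E'
def blank_end():
    g=cams.grab_frame("wrist"); H=cv2.cvtColor(cv2.GaussianBlur(g["color"],(3,3),0),cv2.COLOR_BGR2HSV).astype(int)
    return g,H
E
python3 - <<'E'
from h import *
go((-.5,75,-13))
g,H=blank_end()
for x,z in((-17,22),(0,22)):
    Y=np.arange(50,131,2.); uv=proj(g,[O+B@np.array([x,y,z]) for y in Y]).round().astype(int)
    print(x,[(int(y),int(H[v,u,0]),int(H[v,u,1]),int(H[v,u,2])) for y,(u,v) in zip(Y,uv)])
E
```

```text
now bed [ -0.8  99.8 -12.6] F bed [0.2 0.1 0.4] t 7.45 q [ 0.43  0.57  1.75 -0.69  0.99  0.51]
(-0.5, 75, -13) [-0.0003 -0.0248  0.0004] [-0.0003 -0.0005  0.0005] rows>= 0.6
-17 [(50, 15, 142, 117), (52, 15, 143, 118), (54, 15, 143, 118), (56, 15, 142, 117), (58, 15, 140, 118), (60, 15, 140, 118), (62, 15, 143, 118), (64, 15, 143, 118), (66, 15, 143, 118), (68, 15, 140, 118), (70, 15, 143, 118), (72, 15, 143, 118), (74, 15, 143, 118), (76, 15, 141, 119), (78, 15, 139, 119), (80, 15, 143, 118), (82, 15, 144, 119), (84, 15, 141, 128), (86, 16, 137, 180), (88, 17, 113, 102), (90, 20, 92, 149), (92, 21, 91, 148), (94, 20, 91, 149), (96, 20, 89, 149), (98, 20, 89, 149), (100, 20, 91, 148), (102, 20, 88, 159), (104, 21, 73, 235), (106, 21, 72, 234), (108, 21, 73, 234), (110, 21, 73, 234), (112, 21, 74, 234), (114, 21, 73, 234), (116, 21, 73, 234), (118, 21, 74, 234), (120, 21, 72, 233), (122, 21, 74, 234), (124, 21, 76, 226), (126, 18, 100, 169), (128, 12, 142, 117), (130, 12, 142, 115)]
0 [(50, 15, 143, 118), (52, 15, 144, 119), (54, 15, 141, 119), (56, 15, 142, 120), (58, 15, 144, 119), (60, 15, 141, 119), (62, 15, 144, 119), (64, 15, 146, 119), (66, 15, 146, 119), (68, 15, 145, 118), (70, 15, 143, 118), (72, 15, 141, 119), (74, 15, 145, 118), (76, 15, 143, 118), (78, 15, 145, 118), (80, 15, 143, 118), (82, 15, 144, 119), (84, 15, 141, 119), (86, 13, 46, 39), (88, 113, 35, 29), (90, 113, 34, 30), (92, 100, 16, 47), (94, 105, 6, 83), (96, 105, 6, 83), (98, 90, 4, 68), (100, 20, 36, 21), (102, 90, 4, 59), (104, 120, 3, 84), (106, 100, 9, 84), (108, 113, 19, 54), (110, 110, 28, 27), (112, 105, 36, 28), (114, 113, 36, 28), (116, 21, 77, 218), (118, 21, 77, 220), (120, 21, 77, 220), (122, 21, 77, 221), (124, 21, 77, 221), (126, 19, 90, 185), (128, 12, 144, 126), (130, 12, 143, 125)]
```

The blank is moving now: its end is at y≈87 with the TCP at 99.8, so the contact offset is about 13 mm. I'll continue towards TCP y≈73.

Emit:
{"op": "send_rows", "data": {
  "targets": [0,-0.004,0,0,0,0,-1,0,-0.008,0,0,0,0,-1,0,-0.012,0,0,0,0,-1,0,-0.016,0,0,0,0,-1,0,-0.019,0,0,0,0,-1,0,-0.022,0,0,0,0,-1,0,-0.024,0,0,0,0,-1]
}}

```text
clock: 8.08
eef_pos: [617.6, 74.0, 78.8]
tcp_rot: [3.142, 0.56, 1.929]
contact_force: [2.1, 0.0, 0.0]
opening: -0.001
grasp_force: 1.0
```

Emit:
{"op": "send_rows", "data": {
  "targets": [0,-0.001,0,0,0,0,-1,0,-0.002,0,0,0,0,-1,0,-0.002,0,0,0,0,-1]
}}

```text
clock: 8.33
eef_pos: [615.9, 73.3, 78.8]
tcp_rot: [-3.142, 0.56, 1.929]
contact_force: [2.0, -0.5, 0.7]
opening: -0.002
grasp_force: 0.7
```

Emit:
{"op": "send_rows", "data": {
  "targets": [0,-0.001,0,0,0,0,-1,0,-0.002,0,0,0,0,-1,0,-0.002,0,0,0,0,-1]
}}

```text
clock: 8.58
eef_pos: [614.3, 72.8, 78.8]
tcp_rot: [3.141, 0.559, 1.929]
contact_force: [2.6, -0.9, 0.8]
opening: -0.002
grasp_force: 1.2
```

```bash
python3 - <<'E'
from h import *
go((-.5,75,-13))
g,H=blank_end()
for x,z in((-17,22),):
    Y=np.arange(-120,80,2.); uv=proj(g,[O+B@np.array([x,y,z]) for y in Y]).round().astype(int)
    print(x,[(int(y),int(H[v,u,0]),int(H[v,u,1]),int(H[v,u,2])) for y,(u,v) in zip(Y,uv) if 0<=u<640 and(y>40 or y<-80)])
cv2.imwrite("pics/w6.png",g["color"])
E
```

```text
now bed [ -0.8  73.  -12.6] F bed [ 1.9  2.1 -0.3] t 8.5833 q [ 0.44  0.54  1.81 -0.7   0.97  0.54]
(-0.5, 75, -13) [-0.0003  0.002   0.0004] [ 0.0008 -0.0005  0.0003] rows>= 0.1
-17 [(42, 15, 142, 117), (44, 15, 142, 117), (46, 15, 144, 117), (48, 15, 145, 116), (50, 15, 142, 117), (52, 15, 143, 116), (54, 15, 139, 117), (56, 15, 145, 116), (58, 16, 136, 182), (60, 15, 140, 160), (62, 18, 107, 105), (64, 20, 91, 148), (66, 20, 92, 147), (68, 20, 92, 147), (70, 20, 92, 147), (72, 20, 92, 147), (74, 20, 88, 174), (76, 21, 75, 230), (78, 21, 73, 233)]
```

Emit:
{"op": "send_rows", "data": {
  "targets": [0,-0.001,0,0,0,0,-1,0,-0.001,0,0,0,0,-1]
}}

```text
clock: 8.8
eef_pos: [614.1, 72.8, 79.0]
tcp_rot: [3.139, 0.559, 1.928]
contact_force: [6.0, 0.6, -0.5]
opening: -0.002
grasp_force: 2.4
```

Emit:
{"op": "send_rows", "data": {
  "targets": [0,-0.001,0,0,0,0,-1,0,-0.001,0,0,0,0,-1]
}}

```text
clock: 8.97
eef_pos: [614.0, 72.9, 79.2]
tcp_rot: [3.138, 0.559, 1.928]
contact_force: [7.9, 0.8, -0.5]
opening: -0.0
grasp_force: 3.5
```

Emit:
{"op": "send_rows", "data": {
  "targets": [0,-0.001,0,0,0,0,-1,0,-0.001,0,0,0,0,-1]
}}

```text
clock: 9.13
eef_pos: [613.9, 73.0, 79.4]
tcp_rot: [3.136, 0.559, 1.928]
contact_force: [10.0, 1.8, 0.3]
opening: 0.005
grasp_force: 4.5
```

The blank is home: force rose from 2 to 10 N with no more motion. Next I retreat and rise.

Emit:
{"op": "send_rows", "data": {
  "targets": [0,0.006,0,0,0,0,-1,0,0.014,0,0,0,0,-1,0,0.014,0,0,0,0,-1,0,0.014,-0.03,0,0,0,-1,0,0.014,-0.07,0,0,0,-1,0,0.014,-0.11,0,0,0,-1,0,0.014,-0.15,0,0,0,-1,0,0.014,-0.19,0,0,0,-1,0,0.014,-0.23,0,0,0,-1,0,0.014,-0.26,0,0,0,-1,0,0.014,-0.26,0,0,0,-1]
}}

```text
clock: 10.05
eef_pos: [576.9, 209.5, 304.5]
tcp_rot: [3.133, 0.557, 1.926]
contact_force: [0.5, -0.6, 0.1]
opening: 0.004
grasp_force: 0.0
```

```bash
python3 - <<'E'
from h import *
import pickle
go((124,-20,250),(124,-20,130))
g=cams.grab_frame("wrist"); cv2.imwrite("pics/w7.png",g["color"]); pickle.dump(g,open("w7.pkl","wb"))
# handle: other views
f=cams.grab_frame("side"); cv2.imwrite("pics/s3.png",f["color"]); h=cv2.cvtColor(f["color"],cv2.COLOR_BGR2HSV)
for nm,F in(("side",f),("top",cams.grab_frame("top")),("wrist",g)):
    h=cv2.cvtColor(F["color"],cv2.COLOR_BGR2HSV)
    m=((h[...,0]<6)|(h[...,0]>174))&(h[...,1]>150)&(h[...,2]>80)
    n,l,st,ce=cv2.connectedComponentsWithStats(m.astype(np.uint8)); print(nm,[(st[i].tolist(),ce[i].round(1).tolist()) for i in range(1,n) if 8<st[i][4]<3000])
    print("pred",proj(F,[O+B@np.array([83,y,160.5]) for y in(-48,-20,8)]).round().tolist())
# blank length check
for x,z in((-17,22),(0,22)):
    H=cv2.cvtColor(g["color"],cv2.COLOR_BGR2HSV); Y=np.arange(-120,76,2.); uv=proj(g,[O+B@np.array([x,y,z]) for y in Y]).round().astype(int)
    print(x,[(int(y),H[v,u].tolist()) for y,(u,v) in zip(Y,uv) if 0<=u<640 and 0<=v<400 and(y>50 or y<-84)])
E
```

```text
now bed [ -0.6  85.7 253.6] F bed [ 0.7  0.2 -0.3] t 10.05 q [ 0.65  0.34  1.56 -0.54  1.44  0.42]
(124, -20, 250) [-0.1248 -0.1055  0.0024] [ 0.0073 -0.0031 -0.0019] rows>= 3.9
(124, -20, 130) [-0.1251 -0.1064  0.1224] [ 0.0073 -0.0031 -0.0019] rows>= 4.9
side [([241, 143, 57, 28, 396], [268.8, 155.2]), ([264, 265, 36, 25, 372], [280.7, 276.6]), ([220, 362, 6, 12, 49], [222.6, 367.4])]
pred [[277.0, 149.0], [287.0, 147.0], [297.0, 145.0]]
top [([304, 217, 13, 22, 136], [310.2, 227.3]), ([378, 227, 25, 31, 271], [390.0, 242.4]), ([181, 250, 40, 52, 414], [202.3, 280.7]), ([474, 276, 8, 4, 24], [477.7, 277.5])]
pred [[315.0, 238.0], [311.0, 227.0], [307.0, 217.0]]
wrist [([179, 259, 105, 35, 1418], [218.8, 272.2]), ([213, 330, 23, 21, 163], [225.0, 339.9])]
pred [[183.0, 270.0], [212.0, 270.0], [241.0, 270.0]]
-17 [(-120, [12, 146, 77]), (-118, [15, 121, 103]), (-116, [21, 88, 157]), (-114, [19, 91, 157]), (-112, [23, 49, 93]), (-110, [90, 17, 60]), (-108, [110, 12, 66]), (-106, [78, 18, 70]), (-104, [98, 16, 65]), (-102, [90, 16, 63]), (-100, [9, 45, 74]), (-98, [14, 143, 125]), (-96
[... 365 characters left out ...]
5]), (74, [21, 75, 235])]
0 [(-120, [10, 154, 71]), (-118, [17, 111, 115]), (-116, [21, 72, 242]), (-114, [20, 83, 206]), (-112, [18, 30, 111]), (-110, [94, 16, 114]), (-108, [110, 7, 111]), (-106, [105, 13, 115]), (-104, [90, 9, 114]), (-102, [100, 20, 112]), (-100, [7, 21, 108]), (-98, [17, 134, 205]), (-96, [16, 129, 201]), (-94, [16, 133, 199]), (-92, [17, 128, 201]), (-90, [16, 132, 199]), (-88, [16, 132, 199]), (-86, [16, 129, 202]), (52, [16, 131, 200]), (54, [17, 130, 202]), (56, [17, 133, 200]), (58, [16, 133, 200]), (60, [15, 140, 177]), (62, [21, 77, 218]), (64, [21, 72, 236]), (66, [21, 73, 233]), (68, [21, 74, 232]), (70, [21, 72, 234]), (72, [21, 73, 233]), (74, [21, 72, 233])]
```

Emit:
{"op": "send_rows", "data": {
  "targets": [-0.125,-0.106,0.002,0.007,-0.003,0,-1,-0.125,-0.106,0.002,0.007,-0.003,0,-1,-0.125,-0.106,0.002,0.007,-0.003,0,-1,-0.125,-0.106,0.002,0.007,-0.003,0,-1,-0.125,-0.106,0.002,0.007,-0.003,0,-1,-0.125,-0.106,0.002,0.007,-0.003,0,-1,-0.125,-0.106,0.032,0.007,-0.003,0,-1,-0.125,-0.106,0.062,0.007,-0.003,0,-1,-0.125,-0.106,0.092,0.007,-0.003,0,-1,-0.125,-0.106,0.122,0.007,-0.003,0,-1,-0.125,-0.106,0.122,0.007,-0.003,0,-1]
}}

```text
clock: 11.12
eef_pos: [533.8, 6.4, 255.5]
tcp_rot: [-3.122, 0.562, 1.933]
contact_force: [-1.8, 1.0, -0.4]
opening: 0.001
grasp_force: 0.0
```

```bash
python3 - <<'E'
from h import *
import pickle
go((95,-20,130),(60,-20,125))
g=cams.grab_frame("wrist"); cv2.imwrite("pics/w8.png",g["color"]); pickle.dump(g,open("w8.pkl","wb"))
h=cv2.cvtColor(g["color"],cv2.COLOR_BGR2HSV); m=((h[...,0]<6)|(h[...,0]>174))&(h[...,1]>150)&(h[...,2]>80)
n,l,st,ce=cv2.connectedComponentsWithStats(m.astype(np.uint8)); print([(st[i].tolist(),ce[i].round(1).tolist()) for i in range(1,n) if 30<st[i][4]])
print(proj(g,[O+B@np.array([83,y,160.5]) for y in(-48,-20,8)]).round().tolist())
E
```

```text
now bed [121.9 -25.7 119. ] F bed [-1.5 -1.3  0.5] t 11.1167 q [ 0.38  0.18  1.89 -0.61  1.19  0.29]
(95, -20, 130) [ 0.0268  0.0056 -0.0111] [-0.0165  0.0018  0.0043] rows>= 0.7
(60, -20, 125) [ 0.0618  0.0058 -0.0062] [-0.0165  0.0018  0.0043] rows>= 1.5
[([226, 136, 69, 25, 1110], [259.1, 147.5]), ([265, 167, 136, 43, 5484], [332.7, 188.2]), ([252, 255, 40, 37, 797], [274.4, 275.0]), ([314, 321, 15, 33, 384], [321.1, 338.3])]
[[268.0, 192.0], [332.0, 192.0], [397.0, 193.0]]
```

```bash
cat >> h.py <<'E'
def hnd(t): return np.array([50-135*np.cos(t),-20,29.5+135*np.sin(t)])
E
python3 - <<'E'
from h import *
go(*[tuple(hnd(t)+[20,0,-30]) for t in(1.85,1.78,1.7,1.6,1.5,1.4,1.3,1.2,1.1,1.0,.9)])
E
```

```text
now bed [122.7 -24.5 121.6] F bed [1.  0.4 0.3] t 11.1667 q [ 0.39  0.18  1.88 -0.61  1.19  0.29]
(np.float64(107.20468332130925), np.float64(-20.0), np.float64(129.2721524016655)) [ 0.0154  0.0044 -0.0078] [-0.0143  0.0021  0.0029] rows>= 0.4
(np.float64(98.03693521718581), np.float64(-20.0), np.float64(131.55654191908602)) [ 0.0246  0.0044 -0.0101] [-0.0143  0.0021  0.0029] rows>= 0.6
(np.float64(87.39400672989582), np.float64(-20.0), np.float64(133.37474941108326)) [ 0.0352  0.0044 -0.0119] [-0.0143  0.0021  0.0029] rows>= 0.9
(np.float64(73.941935510674), np.float64(-20.0), np.float64(134.4424364106032)) [ 0.0487  0.0044 -0.013 ] [-0.0143  0.0021  0.0029] rows>= 1.2
(np.float64(60.450477774860104), np.float64(-20.0), np.float64(134.16182319154734)) [ 0.0622  0.0045 -0.0127] [-0.0143  0.0021  0.0029] rows>= 1.5
(np.float64(47.05443570846746), np.float64(-20.0), np.float64(132.53571354844212)) [ 0.0756  0.0045 -0.0111] [-0.0143  0.0021  0.0029] rows>= 1.8
(np.float64(33.88765813568071), np.float64(-20.0), np.float64(129.58035503132106)) [ 0.0887  0.0046 -0.0082] [-0.0143  0.0021  0.0029] rows>= 2.1
(np.float64(21.08170314564906), np.float64(-20.0), np.float64(125.32527660557554)) [ 0.1016  0.0047 -0.004 ] [-0.0143  0.0021  0.0029] rows>= 2.4
(np.float64(8.764523607547062), np.float64(-20.0), np.float64(119.81299360829377)) [0.1139 0.0048 0.0015] [-0.0143  0.0021  0.0029] rows>= 2.7
(np.float64(-2.940811292198873), np.float64(-20.0), np.float64(113.09858294906604)) [0.1256 0.005  0.0082] [-0.0143  0.0021  0.0029] rows>= 3.0
(np.float64(-13.9173457165397), np.float64(-20.0), np.float64(105.24913279971025)) [0.1366 0.0051 0.016 ] [-0.0143  0.0021  0.0029] rows>= 3.3
```

Emit:
{"op": "send_rows", "data": {
  "targets": [0,0,0,0,0,0,-1,0.017,0,0,0,0,0,-1,0.026,0,-0.0015,0,0,0,-1,0.0365,0,-0.0035,0,0,0,-1,0.05,0,-0.0045,0,0,0,-1,0.0635,0,-0.004,0,0,0,-1,0.077,0,-0.0025,0,0,0,-1,0.09,0,0.0005,0,0,0,-1,0.103,0,0.0045,0,0,0,-1,0.103,0,0.0045,0,0,0,-1]
}}

```text
clock: 12.0
eef_pos: [506.0, 90.1, 202.2]
tcp_rot: [-3.133, 0.562, 1.931]
contact_force: [-0.3, 0.1, -0.2]
opening: 0.001
grasp_force: 0.0
```

```bash
cat >> h.py <<'E'
def red(save=None):
    g=cams.grab_frame("wrist"); h=cv2.cvtColor(g["color"],cv2.COLOR_BGR2HSV); m=((h[...,0]<6)|(h[...,0]>174))&(h[...,1]>150)&(h[...,2]>80)
    if save: cv2.imwrite(save,g["color"])
    n,l,st,ce=cv2.connectedComponentsWithStats(m.astype(np.uint8)); print("red",[(st[i].tolist(),ce[i].round(1).tolist()) for i in range(1,n) if 60<st[i][4]])
    for t in(1.8,1.5,1.3,1.2,1.1,1,.9,.7,.5,.3,.14,0): print(t,proj(g,[hnd(t)@B.T+O])[0].round(),end=" ")
    t=cams.grab_frame("top"); h=cv2.cvtColor(t["color"],cv2.COLOR_BGR2HSV); m=((h[...,0]<6)|(h[...,0]>174))&(h[...,1]>150)&(h[...,2]>80); n,l,st,ce=cv2.connectedComponentsWithStats(m.astype(np.uint8)); print("\ntop",[(st[i].tolist(),ce[i].round(1).tolist()) for i in range(1,n) if 10<st[i][4]<1000 and 260<ce[i][0]<360])
    return g
E
python3 - <<'E'
from h import *
red("pics/w9.png"); go()
E
```

```text
red [([264, 204, 121, 38, 4382], [323.8, 222.3]), ([314, 321, 15, 32, 362], [321.1, 337.6])]
1.8 [324. 369.] 1.5 [325. 311.] 1.3 [325. 258.] 1.2 [325. 230.] 1.1 [325. 202.] 1 [325. 174.] 0.9 [325. 149.] 0.7 [325. 108.] 0.5 [325.  79.] 0.3 [325.  64.] 0.14 [325.  60.] 0 [325.  60.] 
top []
now bed [ 20.8 -22.  121.2] F bed [0.8 0.4 0.4] t 12.1 q [ 0.55  0.26  1.92 -0.6   1.17  0.49]
```

Emit:
{"op": "send_rows", "data": {
  "targets": [0.012,0,0.0055,0,0,0,-1,0.024,0,0.0125,0,0,0,-1,0.035,0,0.02,0,0,0,-1,0.035,0,0.02,0,0,0,-1,0.027,0,0.01,0,0,0,-1,0.027,0,-0.02,0,0,0,-1,0.027,0,-0.03,0,0,0,-1,0.027,0,-0.03,0,0,0,-1,0.058,0,-0.03,0,0,0,-1,0.058,0,-0.03,0,0,0,-1,0.058,0,-0.03,0,0,0,-1]
}}

```text
clock: 13.02
eef_pos: [483.8, 149.0, 197.0]
tcp_rot: [-3.133, 0.563, 1.931]
contact_force: [-1.0, -1.2, -0.2]
opening: 0.002
grasp_force: 0.0
```

```bash
python3 - <<'E'
from h import *
red("pics/w10.png"); go()
E
```

```text
red [([280, 202, 87, 27, 2172], [323.3, 214.8]), ([314, 321, 15, 33, 366], [321.1, 338.6])]
1.8 [324. 395.] 1.5 [324. 353.] 1.3 [325. 314.] 1.2 [325. 292.] 1.1 [325. 270.] 1 [325. 248.] 0.9 [325. 227.] 0.7 [325. 190.] 0.5 [325. 162.] 0.3 [325. 142.] 0.14 [325. 133.] 0 [325. 129.] 
top [([276, 233, 13, 21, 129], [281.9, 243.4])]
now bed [-36.3 -22.4 149.9] F bed [-0.3  0.8  0.3] t 13.1167 q [ 0.67  0.29  1.89 -0.57  1.22  0.58]
```

Emit:
{"op": "send_rows", "data": {
  "targets": [0.006,0,0.015,0,0,0,-1,0.006,0,0.03,0,0,0,-1,0.007,0,0.0405,0,0,0,-1,0.012,0,0.045,0,0,0,-1,0.0165,0,0.05,0,0,0,-1,0.0205,0,0.0555,0,0,0,-1,0.0245,0,0.061,0,0,0,-1,0.028,0,0.0665,0,0,0,-1,0.0315,0,0.0725,0,0,0,-1,0.0345,0,0.0785,0,0,0,-1,0.0375,0,0.0845,0,0,0,-1,0.0375,0,0.0845,0,0,0,-1]
}}

```text
clock: 14.12
eef_pos: [487.8, 135.8, 104.9]
tcp_rot: [-3.132, 0.563, 1.93]
contact_force: [-0.8, -0.1, 0.5]
opening: 0.002
grasp_force: 0.0
```

```bash
python3 - <<'E'
from h import *
red("pics/w11.png"); go()
E
```

```text
red [([273, 227, 104, 31, 2314], [326.3, 239.5])]
1.8 [326. 629.] 1.5 [326. 593.] 1.3 [327. 539.] 1.2 [327. 505.] 1.1 [327. 468.] 1 [327. 430.] 0.9 [327. 392.] 0.7 [327. 323.] 0.5 [327. 268.] 0.3 [326. 229.] 0.14 [326. 208.] 0 [326. 197.] 
top [([278, 236, 12, 20, 80], [283.7, 245.3])]
now bed [-74.1 -23.   65.4] F bed [-0.3  0.2 -0.4] t 14.2167 q [ 0.65  0.42  1.96 -0.63  1.05  0.69]
```

Emit:
{"op": "send_rows", "data": {
  "targets": [0.0025,0.002,0.006,0,0,0,-1,0.0045,0.002,0.0125,0,0,0,-1,0.006,0.002,0.018,0,0,0,-1,0.007,0.002,0.023,0,0,0,-1,0.008,0.002,0.027,0,0,0,-1,0.009,0.002,0.031,0,0,0,-1,0.009,0.002,0.031,0,0,0,-1]
}}

```text
clock: 14.8
eef_pos: [492.9, 128.2, 74.5]
tcp_rot: [-3.133, 0.563, 1.929]
contact_force: [-0.3, -0.2, 0.1]
opening: -0.005
grasp_force: 0.0
```

Emit:
{"op": "send_rows", "data": {
  "targets": [0,0,0.001,0,0,0,-1,0,0,0.002,0,0,0,-1,0,0,0.002,0,0,0,-1]
}}

```text
clock: 15.05
eef_pos: [493.4, 127.9, 73.7]
tcp_rot: [-3.135, 0.562, 1.928]
contact_force: [-2.3, 2.0, 2.0]
opening: 0.0
grasp_force: 1.8
```

```bash
python3 - <<'E'
from h import *
red("pics/w12.png"); go()
E
```

```text
red [([268, 227, 106, 32, 2372], [320.7, 240.1])]
1.8 [321. 783.] 1.5 [320. 761.] 1.3 [320. 698.] 1.2 [321. 654.] 1.1 [321. 604.] 1 [321. 552.] 0.9 [321. 499.] 0.7 [321. 402.] 0.5 [322. 326.] 0.3 [322. 272.] 0.14 [322. 243.] 0 [322. 227.] 
top [([282, 236, 7, 6, 29], [285.1, 238.3]), ([287, 247, 7, 8, 35], [289.9, 250.5])]
now bed [-83.1 -21.1  32.9] F bed [-0.6 -1.8  4.1] t 15.15 q [ 0.63  0.47  1.98 -0.66  0.99  0.73]
```

The handle is resting on the catch (row 240, about 0.14 rad, 4 N). Next I press on in small steps.

Emit:
{"op": "send_rows", "data": {
  "targets": [0,0,0.001,0,0,0,-1,0,0,0.002,0,0,0,-1]
}}

```text
clock: 15.32
eef_pos: [493.7, 127.4, 72.5]
tcp_rot: [-3.135, 0.562, 1.928]
contact_force: [-9.4, 9.5, 13.4]
opening: 0.001
grasp_force: 8.8
```

Emit:
{"op": "send_rows", "data": {
  "targets": [0,0,0.001,0,0,0,-1,0,0,0.001,0,0,0,-1]
}}

```text
clock: 15.48
eef_pos: [494.2, 126.4, 71.1]
tcp_rot: [-3.135, 0.562, 1.929]
contact_force: [0.1, 0.9, 0.6]
opening: -0.003
grasp_force: 0.3
```

Emit:
{"op": "send_rows", "data": {
  "targets": [0,0,0.001,0,0,0,-1,0,0,0.001,0,0,0,-1]
}}

```text
clock: 15.65
eef_pos: [494.4, 125.9, 70.1]
tcp_rot: [-3.135, 0.562, 1.929]
contact_force: [-1.4, 2.0, 0.9]
opening: 0.002
grasp_force: 1.5
```

```bash
python3 - <<'E'
from h import *
red("pics/w13.png"); go((-85,-20,20))
E
```

```text
red [([269, 226, 104, 33, 2377], [320.4, 239.7])]
1.8 [320. 808.] 1.5 [320. 789.] 1.3 [320. 725.] 1.2 [320. 679.] 1.1 [320. 627.] 1 [320. 571.] 0.9 [320. 516.] 0.7 [321. 414.] 0.5 [321. 333.] 0.3 [321. 277.] 0.14 [322. 247.] 0 [322. 230.] 
top [([283, 236, 6, 6, 27], [285.7, 238.3]), ([288, 247, 6, 8, 34], [290.5, 250.4])]
now bed [-83.2 -20.8  28.7] F bed [-1.5 -0.3  3.5] t 15.75 q [ 0.62  0.47  1.98 -0.67  0.98  0.73]
(-85, -20, 20) [0.0018 0.0008 0.0087] [-0.0064  0.0021  0.0003] rows>= 0.2
```

Emit:
{"op": "send_rows", "data": {
  "targets": [0,0,0.001,0,0,0,-1,0,0,0.002,0,0,0,-1,0,0,0.003,0,0,0,-1,0,0,0.004,0,0,0,-1,0,0,0.005,0,0,0,-1,0,0,0.005,0,0,0,-1]
}}

```text
clock: 16.25
eef_pos: [495.3, 123.3, 65.8]
tcp_rot: [-3.135, 0.562, 1.929]
contact_force: [-0.3, 1.3, 1.0]
opening: 0.0
grasp_force: 0.9
```

Emit:
{"op": "send_rows", "data": {
  "targets": [0.001,0,0.001,0,0,0,-1,0.001,0,0.002,0,0,0,-1,0.001,0,0.002,0,0,0,-1]
}}

```text
clock: 16.5
eef_pos: [495.2, 122.7, 63.6]
tcp_rot: [-3.134, 0.563, 1.929]
contact_force: [0.0, -1.1, 1.6]
opening: 0.001
grasp_force: 0.2
```

Emit:
{"op": "send_rows", "data": {
  "targets": [0.0,0,0.001,0,0,0,-1,0,0,0.002,0,0,0,-1,0,0,0.002,0,0,0,-1]
}}

```text
clock: 16.75
eef_pos: [495.4, 121.7, 61.7]
tcp_rot: [-3.134, 0.562, 1.929]
contact_force: [-0.4, 0.2, 0.8]
opening: -0.003
grasp_force: 0.0
```

Emit:
{"op": "send_rows", "data": {
  "targets": [0.0,0,0.001,0,0,0,-1,0,0,0.002,0,0,0,-1,0,0,0.002,0,0,0,-1]
}}

```text
clock: 17.0
eef_pos: [495.7, 120.7, 60.1]
tcp_rot: [-3.134, 0.563, 1.929]
contact_force: [-0.0, 0.4, -0.5]
opening: 0.002
grasp_force: 0.0
```

```bash
python3 - <<'E'
from h import *
red("pics/w14.png"); go((-85,-20,20))
E
```

```text
red [([270, 226, 104, 33, 2376], [322.0, 239.6])]
1.8 [321. 886.] 1.5 [321. 880.] 1.3 [321. 811.] 1.2 [321. 759.] 1.1 [321. 699.] 1 [321. 634.] 0.9 [321. 569.] 0.7 [322. 450.] 0.5 [322. 358.] 0.3 [322. 293.] 0.14 [323. 259.] 0 [323. 240.] 
top [([285, 235, 6, 7, 24], [287.9, 237.9]), ([290, 247, 6, 7, 31], [292.7, 249.8])]
now bed [-84.  -21.2  17.5] F bed [-0.5 -0.  -0.4] t 17.1 q [ 0.62  0.49  1.98 -0.68  0.96  0.74]
(-85, -20, 20) [ 0.001   0.0012 -0.0025] [-0.0071  0.0026  0.0005] rows>= 0.1
```

Emit:
{"op": "send_rows", "data": {
  "targets": [0.0,0,0.001,0,0,0,-1,0,0,0.002,0,0,0,-1,0,0,0.002,0,0,0,-1]
}}

```text
clock: 17.35
eef_pos: [496.2, 119.8, 58.5]
tcp_rot: [-3.134, 0.563, 1.929]
contact_force: [-0.2, -1.2, -0.2]
opening: -0.002
grasp_force: 0.0
```

Emit:
{"op": "send_rows", "data": {
  "targets": [0.0,0,0.001,0,0,0,-1,0,0,0.0015,0,0,0,-1,0,0,0.0015,0,0,0,-1]
}}

```text
clock: 17.6
eef_pos: [496.6, 119.3, 57.4]
tcp_rot: [-3.135, 0.562, 1.928]
contact_force: [-1.2, 0.4, 1.6]
opening: 0.0
grasp_force: 0.9
```

Emit:
{"op": "send_rows", "data": {
  "targets": [0,0,0.001,0,0,0,-1,0,0,0.001,0,0,0,-1]
}}

```text
clock: 17.77
eef_pos: [496.8, 119.1, 57.1]
tcp_rot: [-3.135, 0.562, 1.928]
contact_force: [-5.6, 4.7, 9.7]
opening: -0.002
grasp_force: 6.0
```

Emit:
{"op": "send_rows", "data": {
  "targets": [0,0,0.001,0,0,0,-1,0,0,0.001,0,0,0,-1]
}}

```text
clock: 17.93
eef_pos: [497.0, 119.1, 56.9]
tcp_rot: [-3.136, 0.562, 1.927]
contact_force: [-9.7, 8.6, 18.8]
opening: -0.0
grasp_force: 11.1
```

```bash
python3 - <<'E'
from h import *
red("pics/w15.png"); go((-85,-20,20))
E
```

```text
red [([269, 227, 105, 32, 2372], [320.6, 239.9])]
1.8 [320. 916.] 1.5 [320. 915.] 1.3 [319. 845.] 1.2 [319. 791.] 1.1 [320. 727.] 1 [320. 659.] 0.9 [320. 590.] 0.7 [320. 464.] 0.5 [321. 366.] 0.3 [321. 299.] 0.14 [321. 263.] 0 [322. 243.] 
top [([286, 235, 6, 6, 24], [288.7, 237.6]), ([291, 246, 6, 8, 32], [293.2, 249.8])]
now bed [-84.  -20.8  13.6] F bed [ 0.3 -5.7 21.7] t 18.0333 q [ 0.61  0.49  1.99 -0.69  0.95  0.75]
(-85, -20, 20) [ 0.001   0.0007 -0.0064] [-0.006   0.0023 -0.0008] rows>= 0.2
```

The bar is fully down: it travelled 19.3 mm past the catch and met a solid stop at about 22 N. I'll release it and go above the knob.

Emit:
{"op": "send_rows", "data": {
  "targets": [0,0,-0.02,0,0,0,-1,0,0,-0.06,0,0,0,-1,0,0,-0.1,0,0,0,-1,-0.034,-0.057,-0.14,0,0,0,1,-0.034,-0.057,-0.17,0,0,0,1,-0.034,-0.057,-0.17,0,0,0,1,-0.034,-0.057,-0.17,0,0,0,1,-0.034,-0.057,-0.17,0,0,0,1,-0.034,-0.057,-0.17,0,0,0,1]
}}

```text
clock: 18.78
eef_pos: [422.9, 156.7, 217.2]
tcp_rot: [-3.134, 0.563, 1.929]
contact_force: [0.9, -0.5, 0.2]
opening: 0.843
grasp_force: 0.0
```

```bash
python3 - <<'E'
from h import *
import pickle
g=red("pics/w16.png"); go((-50,-78,170)); pickle.dump(g,open("w16.pkl","wb"))
print("pred wing ctr/ends top",proj(g,[O+B@np.array(p) for p in[(-50,-78,71.5),(-73,-78,71.5),(-27,-78,71.5),(-114,-78,43.5)]]).round(1).tolist())
a=pickle.load(open("w1.pkl","rb")); n=B[:,2]
for u,v in((241,100),):
    o,d=ray(a,u,v); print("tongue tip bed",((o+d*(n@(O+n*43.5-o))/(n@d)-O)@B).round(1))
im=g["color"][80:340,160:480]; cv2.imwrite("pics/w16c.png",cv2.resize(im,None,fx=2.3,fy=2.3,interpolation=cv2.INTER_CUBIC))
E
```

```text
red [([349, 130, 56, 17, 860], [376.2, 138.1]), ([271, 230, 10, 14, 112], [276.1, 236.9]), ([256, 297, 114, 62, 3912], [313.5, 331.1])]
1.8 [392. 370.] 1.5 [397. 333.] 1.3 [398. 299.] 1.2 [398. 281.] 1.1 [398. 262.] 1 [397. 244.] 0.9 [396. 226.] 0.7 [392. 194.] 0.5 [388. 169.] 0.3 [383. 151.] 0.14 [380. 143.] 0 [377. 139.] 
top [([285, 235, 12, 19, 84], [290.6, 244.2])]
now bed [-50.6 -77.2 181.4] F bed [-0.1  0.2 -0.5] t 18.8833 q [ 0.76  0.2   1.95 -0.53  1.28  0.64]
(-50, -78, 170) [-0.0006 -0.0007  0.0114] [-0.0086  0.0032  0.001 ] rows>= 0.3
pred wing ctr/ends top [[320.5, 182.1], [320.5, 158.2], [320.5, 204.9], [320.7, 110.5]]
tongue tip bed [-113.3  -73.9   43.5]
```

View pics/w16c.png

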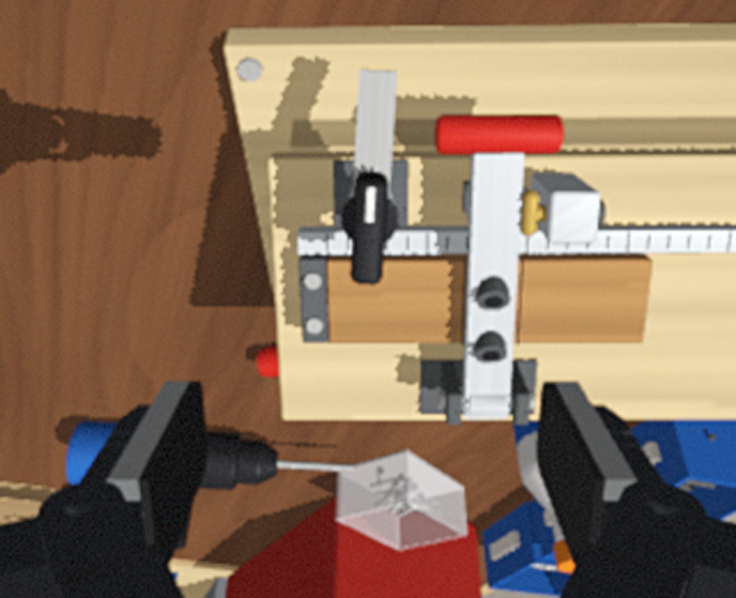

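The view shows the keeper shut: the handle is at (376,138), predicted (377,139) for 0 rad. The blank is against the stop, with its end at crop x≈328. The wing runs from crop (372,175) to (366,280), about 0.06 rad, and its centre is where I predicted. Next I descend onto the wing.

Emit:
{"op": "send_rows", "data": {
  "targets": [-0.0006,-0.0008,0.03,-0.0086,0.003,0.06,1,-0.0006,-0.0008,0.06,-0.0086,0.003,0.06,1,-0.0006,-0.0008,0.09,-0.0086,0.003,0.06,1,-0.0006,-0.0008,0.115,-0.0086,0.003,0.06,1,-0.0006,-0.0008,0.135,-0.0086,0.003,0.06,1,-0.0006,-0.0008,0.145,-0.0086,0.003,0.06,1,-0.0006,-0.0008,0.1535,-0.0086,0.003,0.06,1,-0.0006,-0.0008,0.1535,-0.0086,0.003,0.06,1,-0.0006,-0.0008,0.1535,-0.0086,0.003,0.06,1]
}}

```text
clock: 19.63
eef_pos: [450.2, 79.2, 88.4]
tcp_rot: [3.103, 0.559, 1.858]
contact_force: [-0.1, -0.3, 0.8]
opening: 1.006
grasp_force: 0.0
```

```bash
python3 - <<'E'
from h import *
go((-50,-78,28),Rw=T(.06)); print(r.sense()["opening"])
g=cams.grab_frame("wrist"); cv2.imwrite("pics/w17.png",g["color"])
h=cv2.cvtColor(g["color"],cv2.COLOR_BGR2HSV)
print(proj(g,[O+B@np.array(p) for p in[(-50,-78,71.5),(-73,-78,71.5),(-27,-78,71.5)]]).round(1).tolist())
for v in(150,170,190,210): print(v,[int(x) for x in h[v,290:355:3,2]])
E
```

```text
now bed [-49.5 -78.6  29.2] F bed [ 0.6 -0.2  0.6] t 19.6333 q [ 0.6   0.37  2.11 -0.69  0.94  0.8 ]
(-50, -78, 28) [0.0006 0.0005 0.0012] [ 0.0014 -0.0002  0.0003] rows>= 0.0
1.0056594087150323
[[321.6, 270.1], [318.5, 225.3], [324.4, 310.7]]
150 [235, 235, 236, 234, 237, 193, 201, 201, 202, 198, 198, 203, 203, 200, 206, 203, 154, 158, 156, 155, 156, 157]
170 [161, 161, 162, 160, 163, 185, 200, 201, 202, 198, 198, 202, 201, 199, 206, 199, 146, 105, 109, 107, 102, 104]
190 [154, 55, 49, 56, 87, 157, 200, 200, 200, 200, 197, 202, 199, 199, 205, 192, 112, 114, 112, 136, 238, 237]
210 [152, 103, 64, 60, 66, 77, 125, 101, 49, 26, 28, 22, 52, 151, 207, 186, 115, 113, 113, 111, 233, 230]
```

Emit:
{"op": "send_rows", "data": {
  "targets": [0,0,0,0,0,0,-1,0,0,0,0,0,0,-1,0,0,0,0,0,0,-1,0,0,0,0,0,0,-1,0,0,0,0,0,0,-1,0,0,0,0,0,0,-1,0,0,0,0,0,0,-1,0,0,0,0,0,0,-1],
  "grip_force": 40
}}

```text
clock: 20.35
eef_pos: [449.9, 79.2, 88.7]
tcp_rot: [3.102, 0.558, 1.858]
contact_force: [-3.3, 2.9, 4.5]
opening: 0.155
grasp_force: 42.1
```

The wing is gripped (13 mm opening, 42 N). Next I turn it clockwise.

Emit:
{"op": "send_rows", "data": {
  "targets": [0,0,0,0,0,0.09,-1,0,0,0,0,0,0.18,-1,0,0,0,0,0,0.27,-1,0,0,0,0,0,0.36,-1,0,0,0,0,0,0.45,-1,0,0,0,0,0,0.54,-1,0,0,0,0,0,0.63,-1,0,0,0,0,0,0.72,-1,0,0,0,0,0,0.81,-1,0,0,0,0,0,0.9,-1,0,0,0,0,0,0.99,-1,0,0,0,0,0,1.08,-1]
}}

```text
clock: 21.35
eef_pos: [449.2, 79.3, 88.5]
tcp_rot: [2.624, 0.22, 0.725]
contact_force: [-7.1, 5.7, 6.6]
opening: 0.153
grasp_force: 42.6
```

```bash
cat >> h.py <<'E'
def kn():
    p,Q,s=tcp(); a=(T0.T@Q); print("tool angle",np.arctan2(a[1,0],a[0,0]).round(3),"torque tool",(Q.T@s["wrist_torque"]).round(2),"F",s["contact_force"].round(1),"bed",((p-O)@B).round(1),"open",round(s["opening"],3),s["clock"],s["qpos"].round(2))
E
python3 -c "
from h import *
kn()"
```

```text
tool angle 1.144 torque tool [ 1.12 -0.32 -0.15] F [-7.1  5.7  6.6] bed [-49.8 -79.5  29.5] open 0.153 21.35 [ 0.6   0.36  2.11 -0.69  0.94  1.88]
```

Emit:
{"op": "send_rows", "data": {
  "targets": [0,0,0,0,0,0.07,-1,0,0,0,0,0,0.14,-1,0,0,0,0,0,0.2,-1,0,0,0,0,0,0.25,-1,0,0,0,0,0,0.28,-1,0,0,0,0,0,0.28,-1]
}}

```text
clock: 21.85
eef_pos: [449.0, 79.5, 88.3]
tcp_rot: [2.588, 0.078, 0.484]
contact_force: [-7.3, 5.6, 6.4]
opening: 0.154
grasp_force: 42.5
```

```bash
python3 -c "
from h import *
kn()"
```

```text
tool angle 1.422 torque tool [ 1.08 -0.72  0.04] F [-7.3  5.6  6.4] bed [-50.1 -79.5  29.5] open 0.154 21.85 [ 0.6   0.36  2.11 -0.69  0.94  2.16]
```

Emit:
{"op": "send_rows", "data": {
  "targets": [0,0,0,0,0,0.02,-1,0,0,0,0,0,0.04,-1,0,0,0,0,0,0.04,-1]
}}

```text
clock: 22.1
eef_pos: [449.0, 79.5, 88.3]
tcp_rot: [2.586, 0.058, 0.452]
contact_force: [-8.0, 7.4, 7.4]
opening: 0.154
grasp_force: 44.1
```

```bash
python3 -c "
from h import *
kn()"
```

```text
tool angle 1.46 torque tool [ 1.12 -0.67 -0.68] F [-8.   7.4  7.4] bed [-50.1 -79.5  29.5] open 0.154 22.1 [ 0.6   0.36  2.11 -0.69  0.94  2.2 ]
```

Emit:
{"op": "send_rows", "data": {
  "targets": [0,0,0,0,0,0.02,-1,0,0,0,0,0,0.03,-1,0,0,0,0,0,0.03,-1]
}}

```text
clock: 22.35
eef_pos: [449.1, 79.5, 88.3]
tcp_rot: [2.584, 0.043, 0.428]
contact_force: [-7.8, 5.7, 7.3]
opening: 0.149
grasp_force: 53.5
```

```bash
python3 -c "
from h import *
kn()"
```

```text
tool angle 1.488 torque tool [ 1.11 -0.77 -1.24] F [-7.8  5.7  7.3] bed [-50.1 -79.5  29.5] open 0.149 22.35 [ 0.6   0.36  2.11 -0.69  0.94  2.22]
```

The end stop is reached: torque went to -1.24 Nm. I'll release and rise.

Emit:
{"op": "send_rows", "data": {
  "targets": [0,0,0,0,0,0,0,0,0,0,0,0,0,0,0,0,0,0,0,0,0,0,0,0,0,0,0,0,0,0,0,0,0,0,0,0,0,-0.03,0,0,0,0,0,0,-0.06,0,0,0,0,0,0,-0.1,0,0,0,0,0,0,-0.14,0,0,0,0,0,0,-0.18,0,0,0,0,0,0,-0.18,0,0,0,0,0,0,-0.18,0,0,0,0]
}}

```text
clock: 23.35
eef_pos: [416.9, 170.0, 242.5]
tcp_rot: [2.585, 0.038, 0.429]
contact_force: [0.0, -0.2, -1.6]
opening: 0.501
grasp_force: 0.0
```

```bash
python3 - <<'E'
from h import *
kn(); g=cams.grab_frame("wrist"); cv2.imwrite("pics/w18.png",g["color"])
pr=lambda *P:proj(g,[O+B@np.array(p) for p in P]).round(1).tolist()
print("locked: axis,tip",pr((-50,-78,43.5),(-50+8,-15,43.5),(-27,-78,71.5)),"wing ends",pr((-50,-55,71.5),(-50,-101,71.5)),"handle",pr((-85,-20,29.5)),"blank ends",pr((0,-100,22),(0,60,22)))
# top view
t=cams.grab_frame("top"); cv2.imwrite("pics/top9.png",t["color"])
# tongue profile along tool-locked direction: brightness on z=43.5 arc r=58
H=cv2.cvtColor(g["color"],cv2.COLOR_BGR2HSV)
for th in np.arange(1.2,1.65,.03):
    p=proj(g,[O+B@np.array([-50-60*np.cos(th),-78+60*np.sin(th),43.5])])[0].round().astype(int); print(round(th,2),p,H[p[1],p[0]] if 0<=p[0]<640 and 0<=p[1]<400 else None)
E
```

```text
tool angle 1.49 torque tool [ 0.28 -0.04 -0.08] F [ 0.  -0.2 -1.6] bed [-49.6 -77.9 211.1] open 0.501 23.35 [ 0.79  0.17  1.93 -0.52  1.33  2.12]
locked: axis,tip [[321.0, 169.0], [333.3, 111.9], [343.0, 176.9]] wing ends [[322.8, 153.3], [319.2, 196.1]] handle [[293.8, 112.7]] blank ends [[360.5, 185.7], [378.5, 41.2]]
1.2 [305 116] [105   7 233]
1.23 [307 116] [100   7 233]
1.26 [308 116] [105   7 234]
1.29 [310 115] [105   5 221]
1.32 [311 115] [ 30   1 193]
1.35 [313 115] [ 30   4 203]
1.38 [315 114] [ 45   3 202]
1.41 [316 114] [ 15   3 200]
1.44 [318 114] [ 30   3 200]
1.47 [320 114] [ 30   3 204]
1.5 [322 114] [ 40   4 203]
1.53 [323 114] [ 30   4 203]
1.56 [325 114] [ 90   1 209]
1.59 [327 114] [100   7 234]
1.62 [328 114] [103   8 234]
```

```bash
python3 - <<'E'
from h import *
g=red(); H=cv2.cvtColor(g["color"],cv2.COLOR_BGR2HSV)
for x in(0,14):
    print(x,[(int(y),H[v,u].tolist()) for y in range(-108,-90,2) for u,v in [proj(g,[O+B@np.array([x,y,22.])])[0].round().astype(int)] if 0<=v<400],[(int(y),H[v,u].tolist()) for y in range(52,68,2) for u,v in [proj(g,[O+B@np.array([x,y,22.])])[0].round().astype(int)] if 0<=v<400])
E
```

```text
red [([285, 85, 17, 53, 743], [292.3, 110.5]), ([507, 90, 133, 145, 13306], [582.6, 155.9])]
1.8 [513. 140.] 1.5 [458. 136.] 1.3 [418. 132.] 1.2 [399. 130.] 1.1 [380. 127.] 1 [363. 125.] 0.9 [347. 123.] 0.7 [322. 119.] 0.5 [305. 116.] 0.3 [296. 113.] 0.14 [293. 111.] 0 [293. 110.] 
top [([286, 235, 11, 19, 84], [290.7, 244.4])]
0 [(-108, [105, 9, 111]), (-106, [105, 5, 112]), (-104, [95, 14, 113]), (-102, [98, 19, 110]), (-100, [11, 58, 119]), (-98, [15, 139, 178]), (-96, [16, 131, 200]), (-94, [16, 132, 199]), (-92, [16, 134, 198])] [(52, [17, 133, 199]), (54, [16, 131, 201]), (56, [17, 135, 198]), (58, [16, 133, 200]), (60, [18, 103, 199]), (62, [21, 74, 232]), (64, [21, 73, 229]), (66, [21, 73, 228])]
14 [(-108, [30, 3, 202]), (-106, [30, 3, 203]), (-104, [40, 4, 177]), (-102, [95, 12, 127]), (-100, [9, 24, 106]), (-98, [16, 135, 193]), (-96, [16, 133, 190]), (-94, [16, 135, 187]), (-92, [16, 131, 189])] [(52, [16, 137, 183]), (54, [16, 135, 182]), (56, [16, 134, 183]), (58, [16, 134, 183]), (60, [19, 102, 188]), (62, [21, 72, 231]), (64, [21, 74, 228]), (66, [21, 72, 229])]
```

The blank fills bed y -100 to 60, so it's home. The keeper is at 0, the tongue is over the bar at about 1.44 rad, and the arm is clear, so I'm handing in.

```bash
python3 -c "
from rig import r
print(r.sign_off())"
```

```text
the job is handed in; nothing more can be done
None
```

The jig is closed and handed in at about 23 s: the blank is home against the stop, the keeper bar has snapped fully down, the knob is turned to its end stop with the tongue over the bar, and the arm is clear; sign-off returned no verdict.

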